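# Fit the broad tip to a tacking iron

### The arm

A 6-joint arm with a two-finger parallel gripper is mounted at the origin on the work surface. World frame = base frame: x ahead of the robot, y to its left, z up, the work surface at z = 0. Lengths are in m, angles in degrees, forces in N, time in s.
With the tool pointing down it reaches from about 0.25 to 0.725 m from the base axis. Payload 9.7 kg.
Tool frame: the origin (TCP) lies on the centre line of the jaws, within the pads' length; the fingertips stand 14 mm ahead of it and the grasp point (between the pads) lies 5 mm behind it; x points along the fingers, z is the direction in which the jaws open and shut, and the axes are right-handed (so a half turn about x gives the same grasp; the last joint's range is limited). The gripper opens to 85 mm and grips with 20 to 120 N. Pads are 22 mm wide; open, the fingers measure 114 mm over their backs; the gripper's body (76 mm by 85 mm) begins 54 mm behind the grasp point. The pads swing forward as they close: fully open they stand 13 mm farther back than shut.
Start: joints at [-67.838, 4.979, 10.078, 95.1, 0, 90], TCP at [0.207, -0.509, 0.245] pointing down, gripper open.
Joint ranges: [-179.16, 179.16], [-48.56, 103.87], [-65.8, 70.77], [-126.05, 130.52], [-82.76, 87.17], [-180, 180]. Speed limits (degrees/s): [127.2, 127.2, 147.25, 180, 180, 180].

### API

Orientations are given as a 3x3 rotation matrix whose columns are the frame's x, y, z axes.
In Python, from cell import telemetry, cams, arm, nets gives the robot as it stands. The module is installed in compiled form; this text tells all that it offers.
- The arm moves only by the tool servo_tool, never from a script. Its argument "steps" is a list of rows, each an object with "delta_pos": the shift along the world's x, y, z as a fraction of full scale, a list of three; "turn": the turn, a rotation vector about the world's x, y, z as a fraction of full scale, a list of three; "jaw": the opening, from -1 (shut) to 1 (fully open). In form: [{"delta_pos": [dx, dy, dz], "turn": [rx, ry, rz], "jaw": jaw}, ...]. A call has 1 to 12 rows; each row shifts and turns the pose as measured when the row begins; what a row does not reach is not made up. Full scale, the value 1, is 0.05 m for a shift and 8 degrees for a turn. A row lasts 1/10 s, in which the tool goes at most 50 mm and 8.59 degrees, less where a joint would pass 70% of its speed; a pose out of reach is approached as far as the arm can. A call with a number of a shift or a turn outside -1 to 1 is refused whole. A call with a gripper value outside its range is refused whole. The fingers move at their own pace and stop on an object; "grip_force" is the grip in N (left out, the last holds). Time passes only in rows, so rows that do not move let the fingers close. It gives the time, the measured TCP pose, the force and the opening at its end, in the units of the state.
- telemetry.sense(): the state, without advancing time (a new reading comes with each control period).
- cams.capture(name): name is "scene" or "top"; returns a dict with "img" (400x640x3 uint8, blue, green, red), "vertical_fov" (degrees; the focal length in pixels is half the picture's height over the tangent of half this angle, whatever the lens; pixels are square), "cx", "cy" (the principal point, pixels), "R" (3x3) and "t" (3): a world point X has camera coordinates R X + t. Camera axes: x right, y down, z forward; pixel columns grow to the right and rows downward; lengths in m; the calibration is good to about 2 mm. A picture is of the moment at which its call begins. There is no depth.
- arm.close_job(): hands the job in, once; it reports no verdict.
Trained networks look in the newest picture that a camera, given by its name, has taken for a name from the list of things; names that differ only in an ending like _2 or _b are one class to them, and where a whole thing is asked for, a point or a joint stands for the part that bears it (a point fixed in the world has none). Each returns a list of dicts, best first, with "p" (0 to 1); they miss things now and then, are a little off and sometimes report something else, mostly with a low value. They report only what shows in the picture. A call takes as long as a camera call.
- nets.trace(camera, query): "region" (400x640 bool, what is visible of it) and "pixel" ([column, row] in pixels, amid what is visible of it).
The state is a dict: "t": time; "q": joint angles; "qd": joint speeds; "effort": joint torques, N m; "tcp_pos": TCP position; "tcp_rot": TCP orientation; "contact_force": force on the tool from outside, world axes, zero at the start; "ft_torque": the same for the moment, N m; "gripper_width": opening from 0.0 (shut) to 1.0 (fully open).
Only numpy, scipy, OpenCV 4.12 (cv2) and the standard library are available. Lean on these libraries where they do the work, as an engineer would, in place of code of your own. Each camera call takes 0.05 s, during which the arm holds its last target. There are 200 camera calls.

### The job

Fit the broad steel tip to the tacking iron standing in the fitting block: take it from the tip rack, stand its tapered shank lightly in the iron's socket and let go, then drive it fully home, collar down on the barrel's rim, with gentle, separate taps of the mallet, ending with one firm tap on the seated tip, and hang the mallet back in its rest. Then lift the iron by its new tip, so that the taper alone carries it, stand it in the docking cup and let go; leave the other tips and tools where they are.

Things in the scene. Friction and masses are not known exactly. Their poses are not given: they have to be found in the camera images.
- tip_blade (a point): Centre of the broad bright-steel blade of the tip to fit: 8 (x) x 30 (y) x 36 mm (z up), flat top 18 mm above this point. Below: a collar, 19 across, 4 thick, underside 26 mm below this point, then a round 1:7 taper shank 29 long, 13.6 across at the collar, 9.5 at its end. Mass about 90 g. Starts upright in a loose rack hole, collar on the rack; pinch the blade along its x.
- socket_mouth (a point): Centre of the rim of the iron's brass barrel (22 mm outside), axis z up; the tapered bore is 13 mm at the rim, 34 deep. Set in lightly (2 to 4 N) the shank sticks, collar about 3 to 4 mm above the rim; harder taps wedge it some 3 mm deeper per 10 N, and it stays. At 8 to 18 N, by friction, the collar meets the rim and it stops dead, so bring the mallet down slowly (10 mm/s). The last, firm tap: about 20 N. Over 40 N splits the barrel.
- block: Beech fitting block, 90 x 90 x 62 mm, fixed; origin at the centre of its underside. The iron (160 g, 150 mm tall, 26 mm wood handle, 44 mm guard flange 84 to 92 mm above its foot, brass barrel above) stands loosely in its central hole, foot 12 mm above the bench; lift it 52 mm to clear the block.
- cup: Docking cup for the iron: fixed aluminium tube, mouth 70 mm above the bench and 40 mm wide inside, narrowing to a 34 mm bore within 10 mm, on a 90 mm round grey foot; origin at the centre of the underside, z up. Its inner floor is 12 mm above the bench, so a docked iron's rim is 162 mm above the bench.
- mallet_handle (a point): Centre of the mallet's upright dark wooden handle, 22 mm across, from 45 mm below to 45 mm above this point. Below it a steel flange, 58 mm across and 5 thick, then the 40 mm head with a flat white nylon face that screws in and out: it ends 74 to 86 mm below this point, differently each time, so feel for it. About 270 g. Strikes straight down as it is held.
- rest: Round wooden mallet rest, 80 mm across, 50 mm tall, with a 47 mm bore, fixed; origin at the centre of its underside. The mallet hangs in it upright, its flange on the rim (handle centre 100 mm above the bench), its face free inside; lift it 45 mm to clear.
- rack: Light wooden tip rack, 170 (x) x 50 (y) x 42 mm, fixed; origin at the centre of its underside. Three tips stand in holes 56 mm apart along its x; which tip is in which hole changes.
- narrow_tip: Narrow brass spare tip in the rack, origin at its collar's underside; about 50 mm tall above it. To be left alone.
- round_tip: Round copper spare tip in the rack, origin at its collar's underside; 40 mm tall above it. To be left alone.
- weight: Brass weight, 48 mm across, 46 mm tall, origin at its underside. To be left alone.
- loupe: Black loupe, 38 mm across, 26 mm tall, origin at its underside. To be left alone.
- tweezers: Steel tweezers lying along their x, 120 mm long, 5 mm thick, origin near their middle. To be left alone.
- paste_jar: Glass jar with a white lid, 60 mm across, 65 mm tall, origin at its underside. To be left alone.
- paste_brush: Paste brush lying along its x, 190 mm long, 20 mm thick, origin near its middle. To be left alone.

How it is judged (in metres and radians):
On the way, in this order (a step that is already met when the one before it is completed fails the run):
1. the tip stands in the socket, let go of, not yet driven home (z of tip_blade in the frame of socket_mouth between 0.0275 and 0.033 m and angle between the z axis of tip_blade and the z axis of socket_mouth, either way round below 0.1 rad and contact force between the fingers and tip below 0.1 N), for 0.2 s.
2. the mallet taps the tip (contact force between mallet and tip above 3 N).
3. the mallet comes off the tip (contact force between mallet and tip below 0.05 N), for 0.05 s.
4. another, firm tap of the mallet (over 15 N) finds the tip home (collar within 1.5 mm of the rim) (contact force between mallet and tip above 15 N and z of tip_blade in the frame of socket_mouth below 0.0275 m).
5. the iron hangs from the tip, which alone is held, at least 40 mm up (distance of socket_mouth from where it was at the start of the episode above 0.04 m and contact force between the fingers and tip above 2 N and contact force between the fingers and iron below 0.5 N and z of tip_blade in the frame of socket_mouth below 0.028 m), for 0.2 s.
At the end, for the whole second after the job is handed in: The tip is home in the iron (collar within 2 mm of the rim, in line), the iron stands at the bottom of the docking cup, and the mallet hangs upright in its rest (handle within 12 mm of the rest's axis, flange within 4 mm of the rim), all released and at rest (z of tip_blade in the frame of socket_mouth below 0.028 m and angle between the z axis of tip_blade and the z axis of socket_mouth, either way round below 0.1 rad and horizontal distance between socket_mouth and cup below 0.035 m and z of socket_mouth in the frame of cup between 0.155 and 0.166 m and angle between socket_mouth's own z axis and vertical below 0.25 rad and horizontal distance between mallet_handle and rest below 0.012 m and angle between mallet_handle's own z axis and vertical below 0.1 rad and z of mallet_handle in the frame of rest below 0.104 m and linear speed of each of iron, mallet below 0.02 m/s); the robot touches nothing.
It fails at once if the mallet strikes the tip with over 40 N (contact force between mallet and tip above 40 N).
It fails at once if a spare tip, the weight, loupe, tweezers, jar or brush is moved by over 20 mm (distance of any of narrow_tip, round_tip, weight, loupe, tweezers, paste_jar, paste_brush from where it was at the start of the episode above 0.02 m).
It also fails if it takes over 72 s, if anything falls off the work surface, if the arm or the gripper's body presses on something with over 40 N, if the wrist force passes 120 N, or if a joint passes its speed limit or range.

## Working session

There is one attempt and no reset: what is moved stays moved. The work goes in short steps, Python scripts to look and compute and a tool call to move; the robot and the scene stay as the last step left them, time stands still between calls to the robot, and variables do not carry over. Pictures are saved under pics/ and viewed, about 8 in all and at most 12, crops included, and the job is handed in when it is done.

Besides the shell and the picture viewer there is one more tool, called after "Request:" by a JSON object that holds its "op" and its "data", one argument or row to a line. servo_tool: Moves the arm, as the interface text tells. Its arguments: {"type":"object","properties":{"steps":{"type":"array"},"grip_force":{"type":"number"}},"required":["steps"]}

```bash
mkdir -p pics; cat > h.py <<'E'
import numpy as np, cv2
from cell import telemetry, cams, arm, nets
def cam(n):
    c=cams.capture(n); c['R']=np.array(c['R']); c['t']=np.array(c['t'])
    c['f']=200/np.tan(np.radians(c['vertical_fov'])/2) ; return c
def ray(c,px):
    d=c['R'].T@np.array([(px[0]-c['cx'])/c['f'],(px[1]-c['cy'])/c['f'],1]); return -c['R'].T@c['t'],d
def atz(c,px,z):
    o,d=ray(c,px); return o+d*(z-o[2])/d[2]
def proj(c,X):
    p=c['R']@np.array(X)+c['t']; return np.array([c['cx']+c['f']*p[0]/p[2],c['cy']+c['f']*p[1]/p[2]])
def tri(rs):
    A=0;b=0
    for o,d in rs:
        d=d/np.linalg.norm(d);P=np.eye(3)-np.outer(d,d);A=A+P;b=b+P@o
    return np.linalg.solve(A,b)
E
python3 - <<'E'
from h import *
np.set_printoptions(precision=4,suppress=True)
C={n:cam(n) for n in('scene','top')}
for n,c in C.items(): cv2.imwrite(f'pics/{n}0.png',c['img']); print(n,c['f'],c['cx'],c['cy'],-c['R'].T@c['t'],c['R'].tolist())
for q in 'tip_blade socket_mouth block cup mallet_handle rest rack narrow_tip round_tip weight loupe tweezers paste_jar paste_brush'.split():
    r=[]
    for n in C:
        for d in nets.trace(n,q)[:2]:
            ys,xs=np.where(d['region']); print(q,n,round(d['p'],2),np.round(d['pixel']),(xs.min(),xs.max(),ys.min(),ys.max()) if len(xs) else '', 'z0:',atz(C[n],d['pixel'],0)[:2])
        
s=telemetry.sense();print(s['tcp_pos'],s['tcp_rot'],s['contact_force'],s['gripper_width'],s['t'])
E
```

```text
scene 461.15210747739314 322.49679516032745 204.62474380181527 [ 1.4808 -0.101   0.8017] [[0.10496261144704797, 0.9943240622316072, -0.017392799241382977], [0.58380776361977, -0.07576748739703305, -0.8083488003274474], [-0.8050784715389542, 0.07469234981425778, -0.5884468604247334]]
top 473.80162020483334 316.57163254259666 201.50821372537138 [ 0.3512 -0.0394  1.2656] [[0.005592792254057614, -0.9999667496866124, -0.005934660562738778], [-0.9829902046866986, -0.004408172746681001, -0.18360508027567693], [0.1835728143402648, 0.006860578272084112, -0.982982173948728]]
tip_blade top 0.62 [425. 225.] (np.int64(420), np.int64(428), np.int64(220), np.int64(231)) z0: [ 0.5243 -0.3225]
socket_mouth scene 0.94 [288. 192.] (np.int64(283), np.int64(298), np.int64(171), np.int64(207)) z0: [ 0.3018 -0.0978]
socket_mouth top 0.73 [342. 249.] (np.int64(332), np.int64(349), np.int64(240), np.int64(257)) z0: [ 0.4598 -0.0994]
block scene 0.61 [292. 215.] (np.int64(270), np.int64(315), np.int64(193), np.int64(235)) z0: [ 0.4217 -0.09  ]
block scene 0.21 [347. 279.] (np.int64(336), np.int64(351), np.int
[... 2634 characters left out ...]
np.int64(166), np.int64(194), np.int64(175), np.int64(199)) z0: [0.6246 0.3309]
paste_jar top 0.22 [470. 234.] (np.int64(463), np.int64(479), np.int64(205), np.int64(276)) z0: [ 0.5011 -0.4422]
paste_brush scene 0.97 [162. 240.] (np.int64(147), np.int64(172), np.int64(214), np.int64(262)) z0: [ 0.4914 -0.4469]
paste_brush scene 0.33 [406. 188.] (np.int64(394), np.int64(413), np.int64(165), np.int64(199)) z0: [0.3323 0.2645]
paste_brush top 0.56 [471. 231.] (np.int64(463), np.int64(479), np.int64(205), np.int64(276)) z0: [ 0.5079 -0.4442]
[ 0.2075 -0.5093  0.2453] [[-0.      0.9261  0.3772]
 [ 0.0001  0.3772 -0.9261]
 [-1.     -0.     -0.0001]] [ 0.0086 -0.218   0.734 ] 1.0007075096365863 1.5
```

```bash
python3 - <<'E'
import cv2
a=cv2.imread('pics/top0.png')[140:290,140:500]; b=cv2.imread('pics/scene0.png')[150:300,140:490]
cv2.imwrite('pics/t1.png',cv2.resize(a,(792,330),interpolation=2)); cv2.imwrite('pics/s1.png',cv2.resize(b,(798,342),interpolation=2))
E
```

```text
(no output)
```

View pics/t1.png

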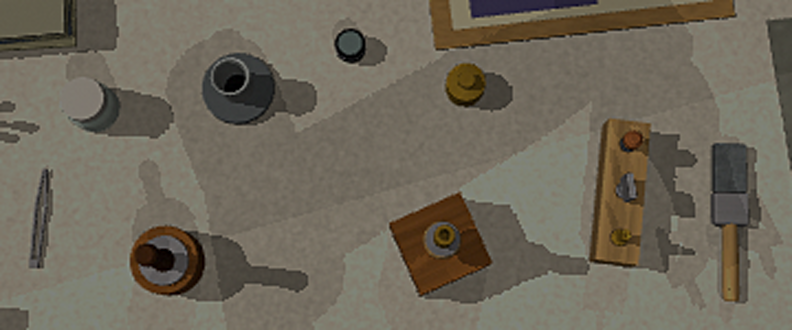

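View pics/s1.png

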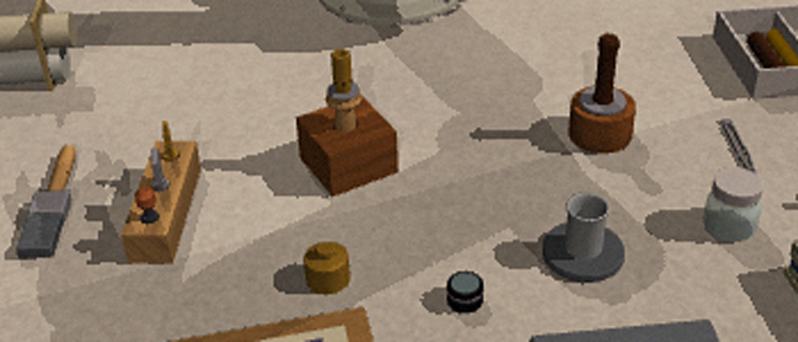

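```bash
python3 - <<'E'
import cv2,numpy as np
a=cv2.imread('pics/top0.png'); b=cv2.imread('pics/scene0.png')
def z(i,x,y,w,h): 
    i=np.clip(i[y:y+h,x:x+w].astype(float)*1.5,0,255).astype('uint8')
    return cv2.resize(i,(400,300),interpolation=cv2.INTER_NEAREST)
m=np.vstack([np.hstack([z(a,404,208,40,30),z(b,188,210,40,30)]),np.hstack([z(a,320,235,40,30),z(b,268,165,40,30)])])
cv2.imwrite('pics/z1.png',m)
E
```

```text
(no output)
```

View pics/z1.png

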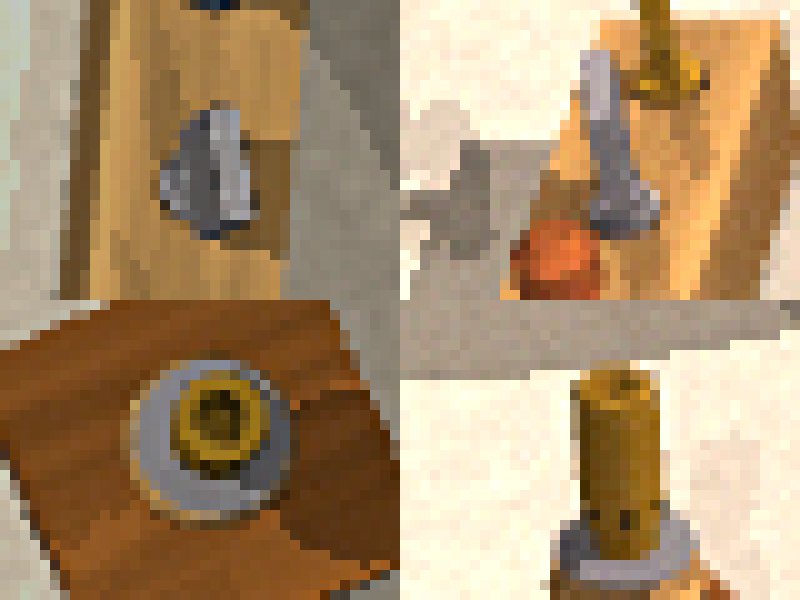

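```bash
cat > fit.py <<'E'
from h import *
from scipy.optimize import minimize
S=8
def circ(x,y,z,r): a=np.linspace(0,2*np.pi,40); return np.c_[x+r*np.cos(a),y+r*np.sin(a),np.full(40,z)]
def cyl(x,y,z0,z1,r): return np.r_[circ(x,y,z0,r),circ(x,y,z1,r)]
def box(x,y,z0,z1,a,b,w):
    c,s=np.cos(w),np.sin(w); return np.array([[x+c*u*a/2-s*v*b/2,y+s*u*a/2+c*v*b/2,z] for u in(-1,1) for v in(-1,1) for z in(z0,z1)])
def rend(c,parts,roi):
    x0,y0,w,h=roi; m=np.zeros((h*S,w*S),np.uint8)
    for P in parts:
        q=np.array([proj(c,p) for p in P]); q=((q+.5-[x0,y0])*S).astype(np.float32)
        cv2.fillConvexPoly(m,cv2.convexHull(q).round().astype(np.int32).reshape(-1,1,2),1)
    return cv2.resize(m.astype(np.float32),(w,h),interpolation=cv2.INTER_AREA)
def fit(views,model,x0,step=.004):
    rois=[]
    for c,M in views:
        ys,xs=np.where(M); rois.append((xs.min()-8,ys.min()-8,np.ptp(xs)+17,np.ptp(ys)+17))
    def cost(p):
        s=0
        for (c,M),r in zip(views,rois):
            R=rend(c,model(p),r); T=M[r[1]:r[1]+r[3],r[0]:r[0]+r[2]].astype(float)
            s+=1-np.minimum(R,T).sum()/np.maximum(R,T).sum()
        return s/len(views)
    sx=np.array([x0]+[np.array(x0)+d for d in np.eye(len(x0))*np.where(np.arange(len(x0))<2,step,.2)])
    r=minimize(cost,x0,method='Nelder-Mead',options=dict(initial_simplex=sx,xatol=2e-5,fatol=1e-5,maxiter=200))
    return r.x.round(4),round(r.fun,3)
iron=lambda p,z=.012:[cyl(p[0],p[1],z+.092,z+.150,.011),cyl(p[0],p[1],z+.084,z+.092,.022),cyl(p[0],p[1],z+.052,z+.084,.013)]
mallet=lambda p,z=.1:[cyl(p[0],p[1],z-.045,z+.045,.011),cyl(p[0],p[1],z-.05,z-.045,.029)]
tip=lambda p,z=.068:[box(p[0],p[1],z-.018,z+.018,.008,.03,p[2]),box(p[0],p[1],z-.022,z-.018,.012,.014,p[2]),cyl(p[0],p[1],z-.026,z-.022,.0095)]
E
python3 - <<'E'
from fit import *
C={n:cam(n) for n in('scene','top')}
def mk(n,q): return nets.trace(n,q)[0]['region']
def do(q,model,x0,names=('scene','top')):
    v={n:(C[n],mk(n,q)) for n in names}
    for n in names: print(q,n,fit([v[n]],model,x0))
    if len(names)>1: print(q,'both',fit(list(v.values()),model,x0))
do('socket_mouth',iron,[.40,-.09])
do('mallet_handle',mallet,[.40,.225])
block=lambda p:[box(p[0],p[1],0,.062,.09,.09,p[2])]
do('block',block,[.41,-.09,.4])
do('rest',lambda p:[cyl(p[0],p[1],0,.05,.04)],[.40,.22])
do('rack',lambda p:[box(p[0],p[1],0,.042,.17,.05,p[2])],[.51,-.30,-.06])
do('cup',lambda p:[cyl(p[0],p[1],0,.008,.045),cyl(p[0],p[1],0,.07,.0225)],[.64,.16])
for a in (1.3,1.7,-1.3): do('tip_blade',tip,[.51,-.30,a],('top',))
print('rim tri',tri([ray(C['top'],(341.3,246.3)),ray(C['scene'],(289.3,172.7))]))
print('cup tri',tri([ray(C['top'],(244.6,174.)),ray(C['scene'],(396.8,240.6))]))
print('blade top',atz(C['top'],(426.7,223.8),.086))
E
```

```text
socket_mouth scene (array([ 0.4584, -0.0921]), np.float64(0.187))
socket_mouth top (array([ 0.4 , -0.09]), np.float64(1.0))
socket_mouth both (array([ 0.4516, -0.0914]), np.float64(0.183))
mallet_handle scene (array([0.4335, 0.2291]), np.float64(0.088))
mallet_handle top (array([0.4302, 0.2315]), np.float64(0.051))
mallet_handle both (array([0.4303, 0.2306]), np.float64(0.086))
block scene (array([ 0.41, -0.09,  0.4 ]), np.float64(1.0))
block top (array([ 0.4512, -0.0909, -1.1549]), np.float64(0.21))
block both (array([ 0.4512, -0.0909, -1.1549]), np.float64(0.605))
rest scene (array([0.4336, 0.2296]), np.float64(0.342))
rest top (array([0.4315, 0.2318]), np.float64(0.473))
rest both (array([0.4315, 0.2307]), np.float64(0.411))
rack scene (array([ 0.5201, -0.3084, -0.1238]), np.float64(0.205))
rack top (array([ 0.5158, -0.3068, -0.123 ]), np.float64(0.162))
rack both (array([ 0.5186, -0.3079, -0.1245]), np.float64(0.198))
cup scene (array([0.6471, 0.1577]), np.float64(0.071))
cup top (array([0.6465, 0.158 ]), np.float64(0.033))
cup both (array([0.6466, 0.158 ]), np.float64(0.052))
tip_blade top (array([ 0.5155, -0.3077,  1.612 ]), np.float64(0.249))
tip_blade top (array([ 0.5164, -0.3075,  1.6904]), np.float64(0.254))
tip_blade top (array([ 0.5155, -0.3081, -1.1761]), np.float64(0.272))
rim tri [ 0.45154486 -0.09043133  0.16074347]
cup tri [0.64695282 0.15643963 0.06708651]
blade top [ 0.51583199 -0.30761764  0.086     ]
```

Request:
{"op": "servo_tool", "data": {
  "steps": [
    {"delta_pos": [0.88,0.574,-0.3],"turn": [0,0,-0.8],"jaw": 0},
    {"delta_pos": [0.88,0.574,-0.3],"turn": [0,0,-0.8],"jaw": 0},
    {"delta_pos": [0.88,0.574,-0.3],"turn": [0,0,0],"jaw": 0},
    {"delta_pos": [0.88,0.574,-0.3],"turn": [0,0,0],"jaw": 0},
    {"delta_pos": [0.88,0.574,-0.3],"turn": [0,0,0],"jaw": 0},
    {"delta_pos": [0.88,0.574,-0.3],"turn": [0,0,0],"jaw": 0},
    {"delta_pos": [0.88,0.574,-0.3],"turn": [0,0,0],"jaw": 0},
    {"delta_pos": [0,0,0],"turn": [0,0,0],"jaw": 0}
  ]
}}

```text
t: 3.15
tcp_pos: [0.4939, -0.3204, 0.1467]
tcp_rot: [[0.001, 0.989, 0.149], [-0.003, 0.149, -0.989], [-1.0, 0.0, 0.004]]
contact_force: [-1.0, 0.2, -0.5]
gripper_width: 0.496
```

```bash
cat > st.py <<'E'
from h import *
np.set_printoptions(precision=4,suppress=True)
s=telemetry.sense();R=np.array(s['tcp_rot'])
print(s['t'],np.array(s['tcp_pos']),'zyaw',np.degrees(np.arctan2(R[1,2],R[0,2])).round(2),'xax',R[:,0],'F',np.array(s['contact_force']),'T',np.array(s['ft_torque']),'w',round(s['gripper_width'],4),'q',np.round(s['q'],1))
E
python3 st.py
```

```text
3.15 [ 0.4939 -0.3204  0.1467] zyaw -81.45 xax [ 0.0007 -0.0035 -1.    ] F [-0.987   0.1855 -0.4844] T [-0.0199  0.0909  0.0123] w 0.4958 q [-32.9   9.3   3.9  84.5  -0.1 138.5]
```

Request:
{"op": "servo_tool", "data": {
  "steps": [
    {"delta_pos": [0.23,0.13,-0.4],"turn": [0,0,0],"jaw": 0},
    {"delta_pos": [0.22,0.13,-0.4],"turn": [0,0,0],"jaw": 0},
    {"delta_pos": [0,0,0],"turn": [0,0,0],"jaw": 0}
  ]
}}

```text
t: 3.45
tcp_pos: [0.5177, -0.3062, 0.1058]
tcp_rot: [[0.001, 0.988, 0.152], [-0.004, 0.152, -0.988], [-1.0, -0.0, 0.004]]
contact_force: [-1.1, 0.2, 0.3]
gripper_width: 0.503
```

```bash
python3 st.py;  python3 - <<'E'
from fit import *
m=[]
for n,o in (('top',(404,208)),('scene',(178,200))):
    c=cam(n); i=np.clip(c['img'].astype(float)*1.5,0,255).astype('uint8')
    if n=='top': o=(395,200)
    x,y=o; m.append(cv2.resize(i[y:y+50,x:x+50],(400,400),interpolation=0))
cv2.imwrite('pics/g1.png',np.hstack(m))
E
```

```text
3.45 [ 0.5177 -0.3062  0.1058] zyaw -81.28 xax [ 0.0006 -0.0041 -1.    ] F [-1.0929  0.1777  0.2982] T [ 0.0594  0.0287 -0.0228] w 0.5032 q [-30.5  11.4   1.8  80.3  -0.2 140.8]
```

View pics/g1.png

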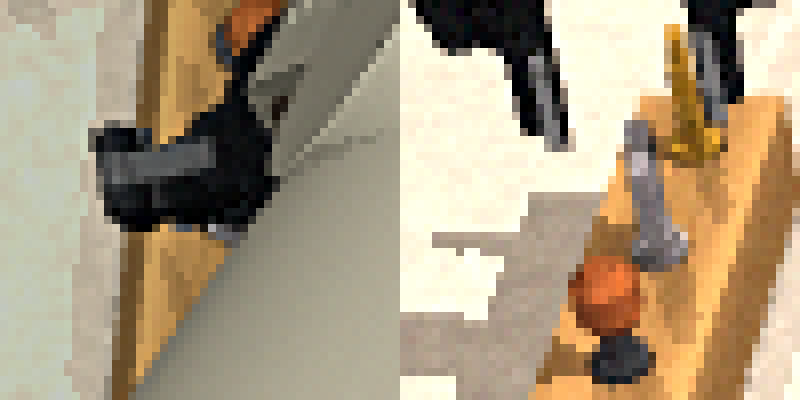

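Request:
{"op": "servo_tool", "data": {
  "grip_force": 45,
  "steps": [
    {"delta_pos": [-0.03,-0.02,-0.4],"turn": [0,0,0],"jaw": 0},
    {"delta_pos": [0,0,-0.35],"turn": [0,0,0],"jaw": 0},
    {"delta_pos": [0,0,0],"turn": [0,0,0],"jaw": -1},
    {"delta_pos": [0,0,0],"turn": [0,0,0],"jaw": -1},
    {"delta_pos": [0,0,0],"turn": [0,0,0],"jaw": -1},
    {"delta_pos": [0,0,0],"turn": [0,0,0],"jaw": -1},
    {"delta_pos": [0,0,0],"turn": [0,0,0],"jaw": -1}
  ]
}}

```text
t: 4.25
tcp_pos: [0.515, -0.312, 0.0799]
tcp_rot: [[0.011, 0.989, 0.147], [-0.008, 0.147, -0.989], [-1.0, 0.009, 0.01]]
contact_force: [-0.5, 2.0, -1.5]
gripper_width: 0.083
```

```bash
python3 st.py
```

```text
4.25 [ 0.515  -0.312   0.0799] zyaw -81.56 xax [ 0.0106 -0.0084 -0.9999] F [-0.4895  1.9796 -1.4835] T [ 0.5697  0.1763 -0.0081] w 0.0828 q [-31.2  11.3  -1.2  76.8  -0.1 140.4]
```

Request:
{"op": "servo_tool", "data": {
  "steps": [
    {"delta_pos": [0,0,0],"turn": [0,0,0],"jaw": -0.5},
    {"delta_pos": [0,0,0],"turn": [0,0,0],"jaw": -0.5}
  ]
}}

```text
t: 4.45
tcp_pos: [0.5156, -0.3129, 0.0812]
tcp_rot: [[0.012, 0.989, 0.146], [-0.011, 0.147, -0.989], [-1.0, 0.011, 0.012]]
contact_force: [-0.0, 0.2, 0.4]
gripper_width: 0.252
```

Request:
{"op": "servo_tool", "data": {
  "steps": [
    {"delta_pos": [0,0,-0.2],"turn": [0,0,0],"jaw": -0.5},
    {"delta_pos": [0,0,0],"turn": [0,0,0],"jaw": -0.5}
  ]
}}

```text
t: 4.65
tcp_pos: [0.5161, -0.3135, 0.0712]
tcp_rot: [[0.014, 0.989, 0.146], [-0.012, 0.146, -0.989], [-1.0, 0.012, 0.014]]
contact_force: [-0.3, -0.1, -0.7]
gripper_width: 0.249
```

```bash
python3 st.py;  python3 - <<'E'
from fit import *
m=[]
for n,o in (('top',(395,200)),('scene',(178,200))):
    c=cam(n); i=np.clip(c['img'].astype(float)*1.5,0,255).astype('uint8')
    x,y=o; m.append(cv2.resize(i[y:y+50,x:x+50],(400,400),interpolation=0))
cv2.imwrite('pics/g2.png',np.hstack(m))
E
```

```text
4.65 [ 0.5161 -0.3135  0.0712] zyaw -81.59 xax [ 0.0137 -0.0124 -0.9998] F [-0.3145 -0.1271 -0.7478] T [-0.0414  0.0185 -0.0182] w 0.2486 q [-31.2  11.4  -2.   75.5  -0.2 140.4]
```

View pics/g2.png

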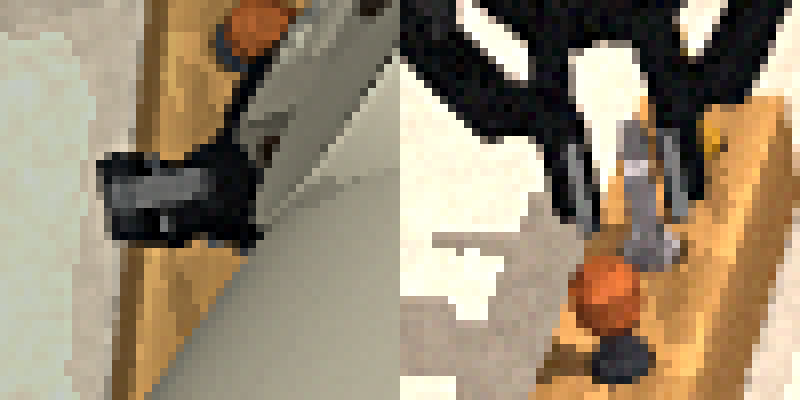

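Request:
{"op": "servo_tool", "data": {
  "steps": [
    {"delta_pos": [0,0.08,-0.06],"turn": [0.09,0.1,0],"jaw": -0.5},
    {"delta_pos": [0,0.02,-0.02],"turn": [0,0,0],"jaw": -1},
    {"delta_pos": [0,0.01,-0.01],"turn": [0,0,0],"jaw": -1},
    {"delta_pos": [0,0.01,-0.01],"turn": [0,0,0],"jaw": -1}
  ]
}}

```text
t: 5.15
tcp_pos: [0.5168, -0.3082, 0.0686]
tcp_rot: [[0.0, 0.989, 0.146], [-0.002, 0.146, -0.989], [-1.0, 0.0, 0.002]]
contact_force: [-1.5, -2.0, 4.1]
gripper_width: 0.085
```

```bash
python3 st.py
```

```text
5.15 [ 0.5168 -0.3082  0.0686] zyaw -81.61 xax [ 0.0005 -0.0017 -1.    ] F [-1.5308 -2.0443  4.0727] T [-0.3701  0.3839 -0.0046] w 0.085 q [-30.8  12.2  -1.4  76.3  -0.1 140.8]
```

Request:
{"op": "servo_tool", "data": {
  "steps": [
    {"delta_pos": [0,0,0.8],"turn": [0,0,0],"jaw": -1},
    {"delta_pos": [0,0,0.8],"turn": [0,0,0],"jaw": -1},
    {"delta_pos": [-0.2,0.6,0.8],"turn": [0,0,0],"jaw": -1},
    {"delta_pos": [-0.25,0.9,0.6],"turn": [0,0,0],"jaw": -1},
    {"delta_pos": [-0.25,0.9,0.4],"turn": [0,0,0],"jaw": -1},
    {"delta_pos": [-0.25,0.9,0],"turn": [0,0,0],"jaw": -1},
    {"delta_pos": [-0.25,0.7,0],"turn": [0,0,0],"jaw": -1},
    {"delta_pos": [-0.1,0.3,0],"turn": [0,0,0],"jaw": -1},
    {"delta_pos": [0,0,0],"turn": [0,0,0],"jaw": -1}
  ]
}}

```text
t: 6.05
tcp_pos: [0.4485, -0.0908, 0.2378]
tcp_rot: [[-0.0, 0.99, 0.145], [0.003, 0.145, -0.99], [-1.0, 0.0, -0.003]]
contact_force: [0.5, 0.6, -1.0]
gripper_width: 0.085
```

```bash
python3 st.py
```

```text
6.05 [ 0.4485 -0.0908  0.2378] zyaw -81.69 xax [-0.0002  0.0025 -1.    ] F [ 0.4597  0.6028 -0.9947] T [-0.0189 -0.0652  0.0185] w 0.0846 q [-11.5  -7.7  -3.2  94.6   0.1 160.2]
```

Request:
{"op": "servo_tool", "data": {
  "steps": [
    {"delta_pos": [0.05,0,-0.22],"turn": [0.01,0,0],"jaw": -1},
    {"delta_pos": [0,0,0],"turn": [0,0,0],"jaw": -1}
  ]
}}

```text
t: 6.25
tcp_pos: [0.4516, -0.0912, 0.2258]
tcp_rot: [[0.0, 0.989, 0.145], [0.004, 0.145, -0.989], [-1.0, 0.001, -0.004]]
contact_force: [0.5, -0.2, -1.6]
gripper_width: 0.079
```

```bash
python3 st.py;  python3 - <<'E'
from fit import *
s=telemetry.sense();p=np.array(s['tcp_pos'])
m=[]
for n in ('top','scene'):
    c=cam(n); i=np.clip(c['img'].astype(float)*1.5,0,255).astype('uint8')
    u=proj(c,[.4515,-.091,.175]).astype(int); x,y=u-25
    m.append(cv2.resize(i[y:y+50,x:x+50],(400,400),interpolation=0)); print(n,x,y)
    print('pred rim',proj(c,[.4515,-.091,.162]),'shank end',proj(c,[p[0],p[1],p[2]-.0556]),'collar',proj(c,[p[0],p[1],p[2]-.0266]),'blade',proj(c,[p[0],p[1],p[2]]))
cv2.imwrite('pics/g3.png',np.hstack(m))
E
```

```text
6.25 [ 0.4516 -0.0912  0.2258] zyaw -81.64 xax [ 0.0003  0.0037 -1.    ] F [ 0.4838 -0.1839 -1.6402] T [ 0.0083 -0.0023  0.0152] w 0.0788 q [-11.5  -7.5  -4.4  93.2   0.2 160.1]
top 317 220
pred rim [341.78983209 246.27981892] shank end [342.02755226 245.9032377 ] collar [342.63159524 244.72422028] blade [343.21475952 243.58595549]
scene 263 143
pred rim [289.25001918 172.29524946] shank end [288.99857645 169.63311652] collar [288.31921137 159.99693875] blade [287.67861688 150.9106866 ]
```

View pics/g3.png

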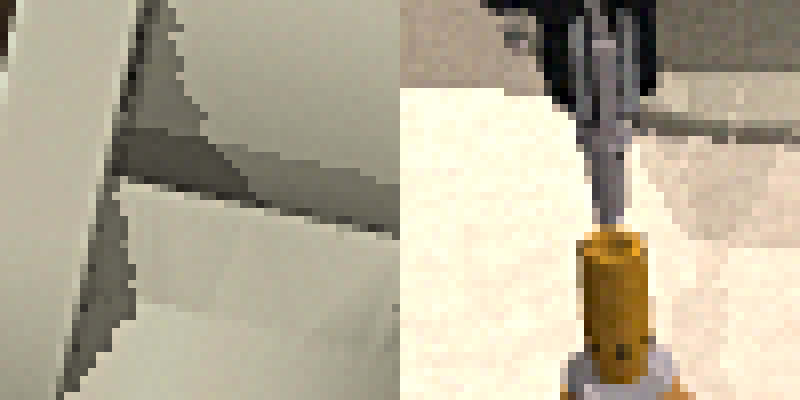

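```bash
python3 - <<'E'
from fit import *
c=cam('scene'); cv2.imwrite('pics/sc3.png',c['img'])
hsv=cv2.cvtColor(c['img'],cv2.COLOR_BGR2HSV)
H,Sa,V=[hsv[...,k].astype(int) for k in range(3)]
W=np.zeros(H.shape,bool); W[169:192,280:300]=1
br=W&(H>14)&(H<32)&(Sa>150)
print(br[169:192,280:300].astype(int)) if 0 else None
ys,xs=np.where(br);print(xs.min(),xs.max(),ys.min(),ys.max())
Wt=np.zeros(H.shape,bool); Wt[163:172,282:296]=1
# shank: darker than background
print('V',V[160:172,283:297]); print('S',Sa[160:172,283:297])
def barrel(z): return lambda p:[cyl(p[0],p[1],z-.058,z,.011)]
# crop: keep rows<=186 both
def fitb(M,rmax,model,x0):
    from scipy.optimize import minimize
    roi=(275,160,30,rmax-160)
    def cost(p):
        R=rend(c,model(p),roi);T=M[160:rmax,275:305].astype(float);return np.abs(R-T).sum()/T.sum()
    r=minimize(cost,x0,method='Nelder-Mead',options=dict(initial_simplex=[x0,[x0[0]+.005,x0[1]],[x0[0],x0[1]+.003]]));return r.x,r.fun
print(fitb(br,184,barrel(.162),[.4515,-.091]))
E
```

```text
285 297 172 191
V [[189 192  38  46  72  65  86  75  92 150 152 158 124 130]
 [188 189 110  50  66  69  84  93 135 193 159 164 143 144]
 [190 187 190  68  54  61  64  55 150 189 156 162 161 154]
 [179 185 196 108  55  64  71  75 150 188 159 159 157 156]
 [187 185 193 104  48  61  69  81 137 183 181 153 155 161]
 [186 189 196 104  50  62  70  79 185 184 188 153 152 156]
 [188 187 195 144  51  65  72  75 189 183 182 182 156 151]
 [186 189 190 196  42  59  73  79 186 184 180 185 185 155]
 [184 185 189 191  77  58  71  78 193 181 180 182 178 147]
 [184 185 184 193 110  54  65  80 189 183 179 182 180 184]
 [182 180 186 186 107  74  67 125 187 182 183 183 183 187]
 [180 180 183 190 172 161 152 165 172 185 181 181 178 176]]
S [[ 42  48  34  28  32  24  30  24  25  44  50  47  41  39]
 [ 47  50  49  10  27  15  12  30  30  49  47  45  50  42]
 [ 46  49  46  26  28   8  20  19  48  50  54  50  46  48]
 [ 46  51  46  42  28  28  36  31  53  53  55  48  49  49]
 [ 45  45  50  54  16  17  18  19  50  46  45  52  51  52]
 [ 44  49  49  47  15  25  11  23  52  53  50  48  49  56]
 [ 49  44  39  46  15  31  25  14  51  47  50  48  54  54]
 [ 47  47  40  53  18  26  28  19  45  47  47  50  47  53]
 [ 51  50  46  48  26  18  18  16  50  46  45  48  49  49]
 [ 46  50  50  49  44  14  24  13  43  47  53  48  48  49]
 [ 48  50  49  47  43  14  30  33  48  46  50  50  46  49]
 [ 48  45  45  50  80 114 116 113  74  44  41  42  47  49]]
(array([ 0.4584146 , -0.09196279]), np.float64(0.09022177419354839))
```

Request:
{"op": "servo_tool", "data": {
  "steps": [
    {"delta_pos": [0.05,0,-0.1],"turn": [0,0,0],"jaw": -1},
    {"delta_pos": [0,0,-0.05],"turn": [0,0,0],"jaw": -1},
    {"delta_pos": [0,0,-0.05],"turn": [0,0,0],"jaw": -1}
  ]
}}

```text
t: 6.7
tcp_pos: [0.4549, -0.0928, 0.2164]
tcp_rot: [[0.001, 0.99, 0.142], [0.003, 0.142, -0.99], [-1.0, 0.002, -0.003]]
contact_force: [-0.8, 1.0, 0.3]
gripper_width: 0.086
```

Request:
{"op": "servo_tool", "data": {
  "steps": [
    {"delta_pos": [0,0,-0.04],"turn": [0,0,0],"jaw": -1},
    {"delta_pos": [0,0,-0.02],"turn": [0,0,0],"jaw": -1}
  ]
}}

```text
t: 6.9
tcp_pos: [0.4548, -0.093, 0.2127]
tcp_rot: [[0.0, 0.99, 0.142], [0.004, 0.142, -0.99], [-1.0, 0.001, -0.003]]
contact_force: [-0.6, 1.1, -1.0]
gripper_width: 0.09
```

```bash
python3 st.py
```

```text
6.9 [ 0.4548 -0.093   0.2127] zyaw -81.84 xax [ 0.0004  0.0035 -1.    ] F [-0.5929  1.0778 -0.9555] T [-0.0075 -0.0012 -0.0023] w 0.0895 q [-11.7  -7.3  -5.6  91.7   0.2 160.2]
```

Request:
{"op": "servo_tool", "data": {
  "steps": [
    {"delta_pos": [0,0.02,-0.06],"turn": [0,0,0],"jaw": -1},
    {"delta_pos": [0,0,-0.06],"turn": [0,0,0],"jaw": -1},
    {"delta_pos": [0,0,-0.06],"turn": [0,0,0],"jaw": -1}
  ]
}}

```text
t: 7.2
tcp_pos: [0.4548, -0.0918, 0.2033]
tcp_rot: [[0.001, 0.99, 0.142], [0.003, 0.142, -0.99], [-1.0, 0.001, -0.003]]
contact_force: [0.4, 0.2, -0.1]
gripper_width: 0.086
```

Request:
{"op": "servo_tool", "data": {
  "steps": [
    {"delta_pos": [0,0,-0.05],"turn": [0,0,0],"jaw": -1},
    {"delta_pos": [0,0,-0.04],"turn": [0,0,0],"jaw": -1}
  ]
}}

```text
t: 7.4
tcp_pos: [0.4545, -0.0917, 0.1982]
tcp_rot: [[0.0, 0.99, 0.142], [0.003, 0.142, -0.99], [-1.0, 0.001, -0.003]]
contact_force: [-0.7, 0.1, -0.7]
gripper_width: 0.082
```

```bash
python3 st.py
```

```text
7.4 [ 0.4545 -0.0917  0.1982] zyaw -81.82 xax [ 0.0004  0.0034 -1.    ] F [-0.7317  0.0852 -0.7067] T [0.0107 0.1558 0.0153] w 0.0824 q [-11.5  -7.5  -7.4  90.1   0.2 160.3]
```

Request:
{"op": "servo_tool", "data": {
  "steps": [
    {"delta_pos": [0,0,-0.025],"turn": [0,0,0],"jaw": -1},
    {"delta_pos": [0,0,-0.025],"turn": [0,0,0],"jaw": -1},
    {"delta_pos": [0,0,-0.025],"turn": [0,0,0],"jaw": -1}
  ]
}}

```text
t: 7.7
tcp_pos: [0.4544, -0.0917, 0.1941]
tcp_rot: [[0.0, 0.99, 0.142], [0.003, 0.142, -0.99], [-1.0, 0.001, -0.003]]
contact_force: [-1.2, 0.1, -0.3]
gripper_width: 0.089
```

Request:
{"op": "servo_tool", "data": {
  "steps": [
    {"delta_pos": [0,0,-0.02],"turn": [0,0,0],"jaw": -1}
  ]
}}

```text
t: 7.8
tcp_pos: [0.4544, -0.0917, 0.1932]
tcp_rot: [[0.0, 0.99, 0.142], [0.003, 0.142, -0.99], [-1.0, 0.001, -0.003]]
contact_force: [-1.9, 1.0, 2.1]
gripper_width: 0.085
```

```bash
python3 st.py
```

```text
7.8 [ 0.4544 -0.0917  0.1932] zyaw -81.82 xax [ 0.0003  0.0034 -1.    ] F [-1.8691  0.9686  2.1136] T [ 0.0412  0.3423 -0.0035] w 0.0847 q [-11.5  -7.6  -8.   89.6   0.2 160.3]
```

Request:
{"op": "servo_tool", "data": {
  "steps": [
    {"delta_pos": [-0.015,0,-0.01],"turn": [0,0,0],"jaw": -1},
    {"delta_pos": [0,0,-0.005],"turn": [0,0,0],"jaw": -1}
  ]
}}

```text
t: 8.0
tcp_pos: [0.4539, -0.0918, 0.1929]
tcp_rot: [[0.001, 0.99, 0.142], [0.003, 0.142, -0.99], [-1.0, 0.002, -0.003]]
contact_force: [-0.0, -1.0, 2.3]
gripper_width: 0.086
```

```bash
python3 st.py
```

```text
8.0 [ 0.4539 -0.0918  0.1929] zyaw -81.82 xax [ 0.0014  0.0032 -1.    ] F [-0.0117 -0.9535  2.261 ] T [-0.0215  0.1446 -0.0483] w 0.0862 q [-11.5  -7.7  -8.2  89.5   0.2 160.3]
```

Request:
{"op": "servo_tool", "data": {
  "steps": [
    {"delta_pos": [0,0,0],"turn": [0,0,0],"jaw": -0.5},
    {"delta_pos": [0,0,0],"turn": [0,0,0],"jaw": -0.3},
    {"delta_pos": [0,0,0.1],"turn": [0,0,0],"jaw": 0},
    {"delta_pos": [0,0,0.5],"turn": [0,0,0],"jaw": 0},
    {"delta_pos": [0,0,0.8],"turn": [0,0,0],"jaw": 0},
    {"delta_pos": [0,0.5,0.2],"turn": [0,0,0],"jaw": 0},
    {"delta_pos": [0,0.9,0],"turn": [0,0,0],"jaw": 0},
    {"delta_pos": [0,0.9,0],"turn": [0,0,0],"jaw": 0},
    {"delta_pos": [-0.1,0.9,0],"turn": [0,0,0],"jaw": 0}
  ]
}}

```text
t: 8.9
tcp_pos: [0.4493, 0.0656, 0.2776]
tcp_rot: [[0.003, 0.99, 0.141], [0.006, 0.141, -0.99], [-1.0, 0.004, -0.006]]
contact_force: [0.2, -0.8, -0.0]
gripper_width: 0.5
```

```bash
python3 st.py; python3 - <<'E'
from fit import *
m=[]
for n in ('top','scene'):
    c=cam(n); i=np.clip(c['img'].astype(float)*1.5,0,255).astype('uint8');cv2.imwrite(f'pics/{n}4.png',c['img'])
    u=proj(c,[.452,-.091,.175]).astype(int); x,y=u-25
    m.append(cv2.resize(i[y:y+50,x:x+50],(400,400),interpolation=0)); print(n,x,y)
    for z in(.162,.1655,.2095): print(z,proj(c,[.452,-.091,z]))
cv2.imwrite('pics/g4.png',np.hstack(m))
E
```

```text
8.9 [0.4493 0.0656 0.2776] zyaw -81.9 xax [ 0.0029  0.0061 -1.    ] F [ 0.2164 -0.8042 -0.0031] T [-0.0423  0.0048 -0.1903] w 0.5003 q [  8.1  -7.4   1.5  98.7   0.3 180. ]
top 317 220
0.162 [341.78893478 246.06497302]
0.1655 [341.85888576 245.92748612]
0.2095 [342.77713957 244.12268108]
scene 263 143
0.162 [289.25899403 172.39612322]
0.1655 [289.17878068 171.25677656]
0.2095 [288.14644715 156.59355964]
```

View pics/g4.png

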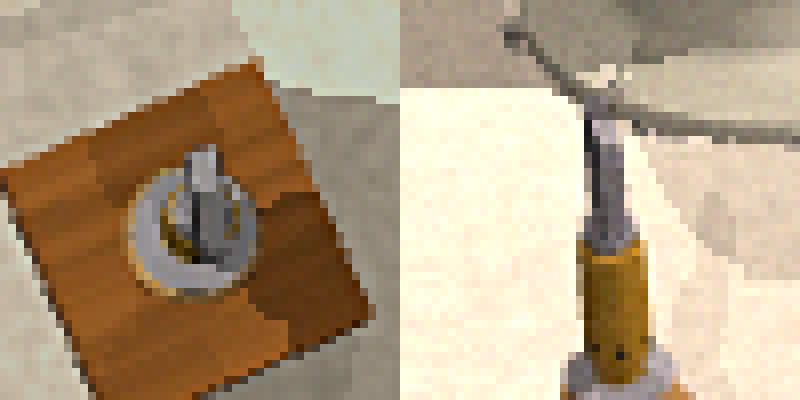

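Request:
{"op": "servo_tool", "data": {
  "grip_force": 100,
  "steps": [
    {"delta_pos": [-0.06,0.55,-0.2],"turn": [0.03,0.02,1],"jaw": 0.5},
    {"delta_pos": [-0.06,0.55,-0.3],"turn": [0,0,1],"jaw": 0.5},
    {"delta_pos": [-0.06,0.55,-0.3],"turn": [0,0,1],"jaw": 0.5},
    {"delta_pos": [-0.06,0.55,-0.4],"turn": [0,0,1],"jaw": 0.5},
    {"delta_pos": [-0.06,0.55,-0.4],"turn": [0,0,1],"jaw": 0.5},
    {"delta_pos": [-0.06,0.55,-0.4],"turn": [0,0,1],"jaw": 0.5},
    {"delta_pos": [0,0,0],"turn": [0,0,0],"jaw": 0.5}
  ]
}}

```text
t: 9.7
tcp_pos: [0.4309, 0.2376, 0.1765]
tcp_rot: [[-0.005, 0.527, 0.85], [0.011, 0.85, -0.527], [-1.0, 0.006, -0.01]]
contact_force: [0.0, -0.1, 0.5]
gripper_width: 0.747
```

```bash
python3 st.py
```

```text
9.7 [0.4309 0.2376 0.1765] zyaw -31.8 xax [-0.0054  0.0105 -0.9999] F [ 0.0268 -0.1467  0.4726] T [0.0151 0.0034 0.0166] w 0.7473 q [ 28.5  -3.8  -6.4  87.4   0.7 150.3]
```

Request:
{"op": "servo_tool", "data": {
  "steps": [
    {"delta_pos": [0.01,-0.14,-0.1],"turn": [-0.075,-0.04,0],"jaw": 0.5},
    {"delta_pos": [0,0,-0.4],"turn": [0,0,0],"jaw": 0.5},
    {"delta_pos": [0,0,-0.4],"turn": [0,0,0],"jaw": 0.5},
    {"delta_pos": [0,0,-0.4],"turn": [0,0,0],"jaw": 0.5},
    {"delta_pos": [0,0,0],"turn": [0,0,0],"jaw": 0.5}
  ]
}}

```text
t: 10.2
tcp_pos: [0.4338, 0.2256, 0.1125]
tcp_rot: [[0.006, 0.538, 0.843], [-0.002, 0.843, -0.538], [-1.0, 0.001, 0.006]]
contact_force: [0.5, -0.5, -0.0]
gripper_width: 0.749
```

```bash
python3 st.py;  python3 - <<'E'
from fit import *
m=[]
for n in ('top','scene'):
    c=cam(n); i=np.clip(c['img'].astype(float)*1.5,0,255).astype('uint8')
    u=proj(c,[.4315,.2306,.1]).astype(int); x,y=u-25
    m.append(cv2.resize(i[y:y+50,x:x+50],(400,400),interpolation=0)); print(n,x,y)
cv2.imwrite('pics/g5.png',np.hstack(m))
E
```

```text
10.2 [0.4338 0.2256 0.1125] zyaw -32.54 xax [ 0.0056 -0.0023 -1.    ] F [ 0.531  -0.5095 -0.0415] T [-0.0139  0.0489  0.0798] w 0.7491 q [ 27.6  -4.1 -13.8  80.1  -0.3 150.2]
top 184 231
scene 380 154
```

View pics/g5.png

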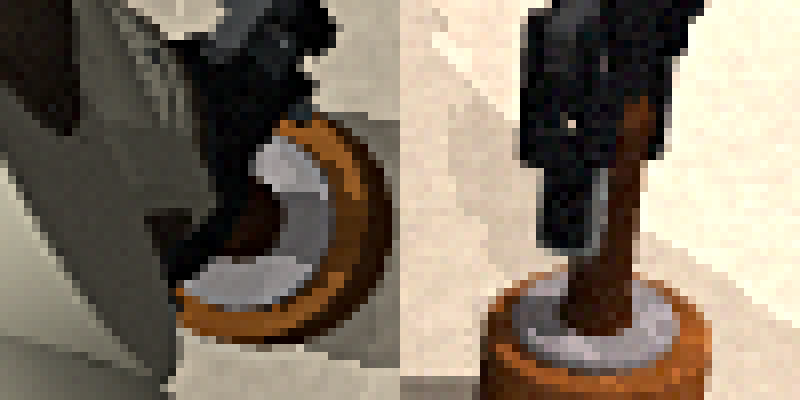

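Request:
{"op": "servo_tool", "data": {
  "steps": [
    {"delta_pos": [-0.04,0.1,-0.03],"turn": [0.02,0.04,0],"jaw": 0.5},
    {"delta_pos": [-0.005,0.02,0],"turn": [0,0,0],"jaw": -1},
    {"delta_pos": [0,0.01,0],"turn": [0,0,0],"jaw": -1},
    {"delta_pos": [0,0,0],"turn": [0,0,0],"jaw": -1},
    {"delta_pos": [0,0,0],"turn": [0,0,0],"jaw": -1},
    {"delta_pos": [0,0,0],"turn": [0,0,0],"jaw": -1}
  ]
}}

```text
t: 10.9
tcp_pos: [0.4342, 0.2336, 0.1179]
tcp_rot: [[0.008, 0.539, 0.842], [0.005, 0.842, -0.539], [-1.0, 0.008, 0.004]]
contact_force: [0.4, -0.2, -0.4]
gripper_width: 0.236
```

```bash
python3 st.py
```

```text
10.9 [0.4342 0.2336 0.1179] zyaw -32.61 xax [ 0.0077  0.0049 -1.    ] F [ 0.3811 -0.1897 -0.435 ] T [-0.0632 -0.0518  0.0341] w 0.2358 q [ 28.3  -3.9 -13.   80.4   0.  150.9]
```

Request:
{"op": "servo_tool", "data": {
  "steps": [
    {"delta_pos": [0,0,0.5],"turn": [0,0,0],"jaw": -1},
    {"delta_pos": [0,0,0.8],"turn": [0,0,0],"jaw": -1},
    {"delta_pos": [0,0,0.9],"turn": [0,0,0],"jaw": -1},
    {"delta_pos": [0,-0.3,0.9],"turn": [0,0,0],"jaw": -1},
    {"delta_pos": [0.05,-0.8,0.9],"turn": [0,0,0],"jaw": -1},
    {"delta_pos": [0.05,-0.9,0.4],"turn": [0,0,0],"jaw": -1},
    {"delta_pos": [0.05,-0.9,0],"turn": [0,0,0],"jaw": -1},
    {"delta_pos": [0.05,-0.9,0],"turn": [0,0,0],"jaw": -1},
    {"delta_pos": [0.05,-0.9,0],"turn": [0,0,0],"jaw": -1},
    {"delta_pos": [0.05,-0.9,0],"turn": [0,0,0],"jaw": -1},
    {"delta_pos": [0.05,-0.8,0],"turn": [0,0,0],"jaw": -1},
    {"delta_pos": [0,0,0],"turn": [0,0,0],"jaw": -1}
  ]
}}

```text
t: 12.1
tcp_pos: [0.4464, -0.0919, 0.3334]
tcp_rot: [[0.001, 0.534, 0.845], [-0.001, 0.845, -0.534], [-1.0, 0.0, 0.002]]
contact_force: [-0.6, 0.6, -3.3]
gripper_width: 0.231
```

```bash
python3 st.py
```

```text
12.1 [ 0.4464 -0.0919  0.3334] zyaw -32.29 xax [ 0.0015 -0.0008 -1.    ] F [-0.5918  0.6081 -3.2946] T [0.0511 0.0302 0.0152] w 0.2311 q [-11.6  -5.   10.2 105.   -0.  110.7]
```

Request:
{"op": "servo_tool", "data": {
  "steps": [
    {"delta_pos": [0.13,0,0],"turn": [0,0,0],"jaw": -1},
    {"delta_pos": [0,0,0],"turn": [0,0,0],"jaw": -1}
  ]
}}

```text
t: 12.3
tcp_pos: [0.4532, -0.0924, 0.3329]
tcp_rot: [[0.001, 0.536, 0.844], [-0.0, 0.844, -0.536], [-1.0, 0.0, 0.001]]
contact_force: [-0.4, 0.6, -2.9]
gripper_width: 0.242
```

```bash
python3 st.py; python3 - <<'E'
from fit import *
m=[]
p=np.array(telemetry.sense()['tcp_pos'])
c=cam('scene'); i=np.clip(c['img'].astype(float)*1.5,0,255).astype('uint8');cv2.imwrite('pics/scene6.png',c['img'])
u=proj(c,[.453,-.091,.23]).astype(int); x,y=u-[40,40]
cv2.imwrite('pics/g6.png',cv2.resize(i[y:y+80,x:x+80],(560,560),interpolation=0)); print(x,y)
for dz in(-.012,-.018): print(proj(c,[p[0],p[1],p[2]+dz-.05]),'face',proj(c,[p[0],p[1],p[2]+dz-.08]))
E
```

```text
12.3 [ 0.4532 -0.0924  0.3329] zyaw -32.44 xax [ 0.0005 -0.0001 -1.    ] F [-0.4013  0.6387 -2.899 ] T [ 0.0334  0.0017 -0.0163] w 0.2417 q [-11.5  -4.   11.  105.    0.  110.9]
247 109
[286.08342949 135.2784979 ] face [286.84634479 145.99313489]
[286.23789643 137.44788309] face [286.99614498 148.09697879]
```

View pics/g6.png

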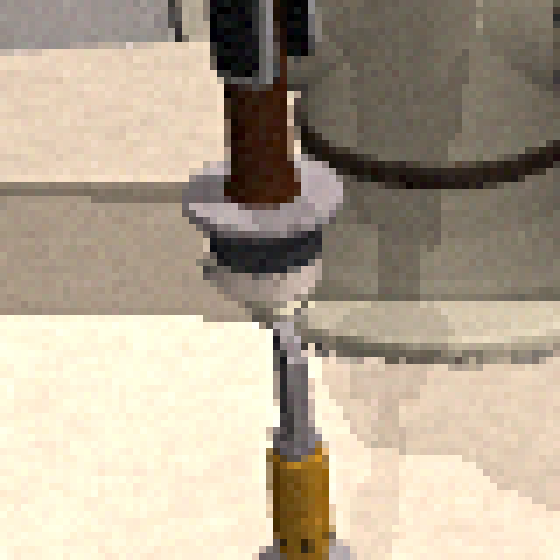

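Request:
{"op": "servo_tool", "data": {
  "steps": [
    {"delta_pos": [0.06,0.11,-0.1],"turn": [0,0,0],"jaw": -1},
    {"delta_pos": [0,0,-0.1],"turn": [0,0,0],"jaw": -1},
    {"delta_pos": [0,0,-0.06],"turn": [0,0,0],"jaw": -1},
    {"delta_pos": [0,0,-0.02],"turn": [0,0,0],"jaw": -1}
  ]
}}

```text
t: 12.75
tcp_pos: [0.4564, -0.0828, 0.3177]
tcp_rot: [[0.0, 0.531, 0.847], [0.0, 0.847, -0.531], [-1.0, 0.0, -0.0]]
contact_force: [1.0, -0.2, -1.7]
gripper_width: 0.236
```

Request:
{"op": "servo_tool", "data": {
  "steps": [
    {"delta_pos": [0,0,-0.02],"turn": [0,0,0],"jaw": -1},
    {"delta_pos": [0,0,-0.02],"turn": [0,0,0],"jaw": -1},
    {"delta_pos": [0,0,-0.02],"turn": [0,0,0],"jaw": -1}
  ]
}}

```text
t: 13.05
tcp_pos: [0.4562, -0.0824, 0.3145]
tcp_rot: [[0.0, 0.53, 0.848], [0.0, 0.848, -0.53], [-1.0, 0.0, 0.0]]
contact_force: [-0.2, -0.7, -1.8]
gripper_width: 0.233
```

```bash
python3 st.py
```

```text
13.05 [ 0.4562 -0.0824  0.3145] zyaw -32.03 xax [ 0.0002  0.0003 -1.    ] F [-0.2219 -0.7047 -1.8236] T [ 0.0092 -0.0345 -0.0131] w 0.2333 q [-10.2  -4.7   8.3 102.9   0.  111.8]
```

Request:
{"op": "servo_tool", "data": {
  "steps": [
    {"delta_pos": [0,-0.07,-0.02],"turn": [0,0,0],"jaw": -1},
    {"delta_pos": [0,0,-0.02],"turn": [0,0,0],"jaw": -1},
    {"delta_pos": [0,0,-0.02],"turn": [0,0,0],"jaw": -1}
  ]
}}

```text
t: 13.35
tcp_pos: [0.4562, -0.0865, 0.3115]
tcp_rot: [[0.001, 0.531, 0.848], [0.0, 0.848, -0.531], [-1.0, 0.0, 0.0]]
contact_force: [0.6, 0.8, -1.9]
gripper_width: 0.234
```

Request:
{"op": "servo_tool", "data": {
  "steps": [
    {"delta_pos": [0,0,-0.02],"turn": [0,0,0],"jaw": -1},
    {"delta_pos": [0,0,-0.02],"turn": [0,0,0],"jaw": -1}
  ]
}}

```text
t: 13.55
tcp_pos: [0.4562, -0.0866, 0.3093]
tcp_rot: [[0.001, 0.531, 0.847], [0.0, 0.847, -0.531], [-1.0, 0.0, 0.0]]
contact_force: [0.3, 0.2, -3.0]
gripper_width: 0.232
```

Request:
{"op": "servo_tool", "data": {
  "steps": [
    {"delta_pos": [0,0,-0.02],"turn": [0,0,0],"jaw": -1}
  ]
}}

```text
t: 13.65
tcp_pos: [0.4563, -0.0866, 0.3085]
tcp_rot: [[0.001, 0.531, 0.847], [0.0, 0.847, -0.531], [-1.0, 0.001, 0.001]]
contact_force: [0.0, 0.6, 1.1]
gripper_width: 0.233
```

Request:
{"op": "servo_tool", "data": {
  "steps": [
    {"delta_pos": [0,0,-0.02],"turn": [0,0,0],"jaw": -1}
  ]
}}

```text
t: 13.75
tcp_pos: [0.4565, -0.0866, 0.3079]
tcp_rot: [[0.002, 0.531, 0.847], [-0.0, 0.847, -0.531], [-1.0, 0.001, 0.002]]
contact_force: [-0.6, -0.3, 4.6]
gripper_width: 0.232
```

Request:
{"op": "servo_tool", "data": {
  "steps": [
    {"delta_pos": [0,0,-0.02],"turn": [0,0,0],"jaw": -1}
  ]
}}

```text
t: 13.85
tcp_pos: [0.4566, -0.0867, 0.3076]
tcp_rot: [[0.004, 0.531, 0.847], [-0.0, 0.847, -0.531], [-1.0, 0.002, 0.003]]
contact_force: [-0.8, 0.7, 5.9]
gripper_width: 0.235
```

Request:
{"op": "servo_tool", "data": {
  "steps": [
    {"delta_pos": [0,0,0.06],"turn": [0,-0.03,0],"jaw": -1},
    {"delta_pos": [0,0,0.02],"turn": [0,0,0],"jaw": -1},
    {"delta_pos": [0,0,0],"turn": [0,0,0],"jaw": -1}
  ]
}}

```text
t: 14.15
tcp_pos: [0.4564, -0.0866, 0.3113]
tcp_rot: [[0.007, 0.531, 0.847], [-0.0, 0.847, -0.531], [-1.0, 0.004, 0.006]]
contact_force: [-0.0, -0.7, -3.3]
gripper_width: 0.231
```

Request:
{"op": "servo_tool", "data": {
  "steps": [
    {"delta_pos": [0,0,-0.02],"turn": [0,0,0],"jaw": -1},
    {"delta_pos": [0,0,-0.02],"turn": [0,0,0],"jaw": -1},
    {"delta_pos": [0,0,-0.02],"turn": [0,0,0],"jaw": -1},
    {"delta_pos": [0,0,-0.02],"turn": [0,0,0],"jaw": -1}
  ]
}}

```text
t: 14.55
tcp_pos: [0.4565, -0.0866, 0.3072]
tcp_rot: [[0.007, 0.531, 0.847], [-0.0, 0.847, -0.531], [-1.0, 0.004, 0.006]]
contact_force: [-0.2, 0.3, 10.0]
gripper_width: 0.231
```

Request:
{"op": "servo_tool", "data": {
  "steps": [
    {"delta_pos": [0,0,-0.03],"turn": [0,0,0],"jaw": -1}
  ]
}}

```text
t: 14.65
tcp_pos: [0.4567, -0.0866, 0.3069]
tcp_rot: [[0.01, 0.531, 0.847], [-0.001, 0.847, -0.531], [-1.0, 0.004, 0.009]]
contact_force: [-0.7, 0.2, 10.6]
gripper_width: 0.231
```

Request:
{"op": "servo_tool", "data": {
  "steps": [
    {"delta_pos": [0,0,-0.03],"turn": [0,0,0],"jaw": -1}
  ]
}}

```text
t: 14.75
tcp_pos: [0.4569, -0.0867, 0.3069]
tcp_rot: [[0.012, 0.531, 0.847], [-0.001, 0.847, -0.531], [-1.0, 0.005, 0.011]]
contact_force: [-0.8, 0.1, 10.2]
gripper_width: 0.232
```

Request:
{"op": "servo_tool", "data": {
  "steps": [
    {"delta_pos": [0,0,0.06],"turn": [0,0.09,0],"jaw": -1},
    {"delta_pos": [-0.01,0,0.02],"turn": [0,0,0],"jaw": -1},
    {"delta_pos": [0,0,0],"turn": [0,0,0],"jaw": -1}
  ]
}}

```text
t: 15.05
tcp_pos: [0.4563, -0.0867, 0.3113]
tcp_rot: [[-0.001, 0.531, 0.847], [-0.002, 0.847, -0.531], [-1.0, -0.002, 0.0]]
contact_force: [0.7, 0.1, -2.3]
gripper_width: 0.229
```

Request:
{"op": "servo_tool", "data": {
  "steps": [
    {"delta_pos": [0,0,-0.02],"turn": [0,0,0],"jaw": -1},
    {"delta_pos": [0,0,-0.02],"turn": [0,0,0],"jaw": -1},
    {"delta_pos": [0,0,-0.02],"turn": [0,0,0],"jaw": -1},
    {"delta_pos": [0,0,-0.02],"turn": [0,0,0],"jaw": -1}
  ]
}}

```text
t: 15.45
tcp_pos: [0.4566, -0.0868, 0.3068]
tcp_rot: [[-0.0, 0.531, 0.847], [-0.002, 0.847, -0.531], [-1.0, -0.002, 0.0]]
contact_force: [0.0, 0.2, 11.0]
gripper_width: 0.234
```

Request:
{"op": "servo_tool", "data": {
  "steps": [
    {"delta_pos": [0,0,-0.03],"turn": [0,0.015,0],"jaw": -1}
  ]
}}

```text
t: 15.55
tcp_pos: [0.4569, -0.0869, 0.3067]
tcp_rot: [[0.0, 0.531, 0.847], [-0.002, 0.847, -0.531], [-1.0, -0.002, 0.001]]
contact_force: [-0.4, 0.0, 11.0]
gripper_width: 0.236
```

Request:
{"op": "servo_tool", "data": {
  "steps": [
    {"delta_pos": [0,0,-0.04],"turn": [0,0.02,0],"jaw": -1}
  ]
}}

```text
t: 15.65
tcp_pos: [0.4572, -0.0869, 0.3066]
tcp_rot: [[0.001, 0.531, 0.847], [-0.003, 0.847, -0.531], [-1.0, -0.002, 0.003]]
contact_force: [-0.3, 0.4, 13.6]
gripper_width: 0.239
```

Request:
{"op": "servo_tool", "data": {
  "steps": [
    {"delta_pos": [-0.01,0,0.06],"turn": [0.02,0.01,0],"jaw": -1},
    {"delta_pos": [-0.005,0,0.02],"turn": [0,0,0],"jaw": -1},
    {"delta_pos": [0,0,0],"turn": [0,0,0],"jaw": -1}
  ]
}}

```text
t: 15.95
tcp_pos: [0.4563, -0.0869, 0.3111]
tcp_rot: [[0.0, 0.531, 0.847], [-0.0, 0.847, -0.531], [-1.0, 0.0, 0.0]]
contact_force: [0.8, -0.0, -3.6]
gripper_width: 0.235
```

Request:
{"op": "servo_tool", "data": {
  "steps": [
    {"delta_pos": [0,0,-0.02],"turn": [0,0,0],"jaw": -1},
    {"delta_pos": [0,0,-0.02],"turn": [0,0,0],"jaw": -1},
    {"delta_pos": [0,0,-0.02],"turn": [0,0,0],"jaw": -1},
    {"delta_pos": [0,0,-0.02],"turn": [0,0,0],"jaw": -1},
    {"delta_pos": [0,0,-0.04],"turn": [0,0.02,0],"jaw": -1}
  ]
}}

```text
t: 16.45
tcp_pos: [0.4569, -0.0871, 0.3062]
tcp_rot: [[0.001, 0.531, 0.847], [-0.001, 0.847, -0.531], [-1.0, -0.0, 0.001]]
contact_force: [-1.6, 0.6, 16.1]
gripper_width: 0.235
```

Request:
{"op": "servo_tool", "data": {
  "steps": [
    {"delta_pos": [0,0,-0.055],"turn": [0,0.02,0],"jaw": -1}
  ]
}}

```text
t: 16.55
tcp_pos: [0.4574, -0.0872, 0.3058]
tcp_rot: [[0.003, 0.531, 0.847], [-0.002, 0.847, -0.531], [-1.0, -0.0, 0.003]]
contact_force: [-0.7, 0.6, 17.5]
gripper_width: 0.234
```

Request:
{"op": "servo_tool", "data": {
  "steps": [
    {"delta_pos": [0,0,-0.055],"turn": [0,0.02,0],"jaw": -1}
  ]
}}

```text
t: 16.65
tcp_pos: [0.4578, -0.0874, 0.3057]
tcp_rot: [[0.005, 0.531, 0.847], [-0.003, 0.847, -0.531], [-1.0, 0.0, 0.006]]
contact_force: [-0.8, 0.3, 19.0]
gripper_width: 0.234
```

Request:
{"op": "servo_tool", "data": {
  "steps": [
    {"delta_pos": [-0.02,0,0.06],"turn": [0.02,0.04,0],"jaw": -1},
    {"delta_pos": [-0.005,0,0.02],"turn": [0,0,0],"jaw": -1},
    {"delta_pos": [0,0,0],"turn": [0,0,0],"jaw": -1}
  ]
}}

```text
t: 16.95
tcp_pos: [0.4565, -0.0873, 0.3105]
tcp_rot: [[0.001, 0.531, 0.847], [-0.0, 0.847, -0.531], [-1.0, -0.0, 0.001]]
contact_force: [0.2, 0.1, -2.9]
gripper_width: 0.234
```

Request:
{"op": "servo_tool", "data": {
  "steps": [
    {"delta_pos": [0,0,-0.02],"turn": [0,0,0],"jaw": -1},
    {"delta_pos": [0,0,-0.02],"turn": [0,0,0],"jaw": -1},
    {"delta_pos": [0,0,-0.02],"turn": [0,0,0],"jaw": -1},
    {"delta_pos": [0,0,-0.02],"turn": [0,0,0],"jaw": -1}
  ]
}}

```text
t: 17.35
tcp_pos: [0.4567, -0.0873, 0.3058]
tcp_rot: [[0.0, 0.531, 0.847], [-0.0, 0.847, -0.531], [-1.0, -0.0, 0.0]]
contact_force: [0.4, -0.1, 12.2]
gripper_width: 0.229
```

Request:
{"op": "servo_tool", "data": {
  "steps": [
    {"delta_pos": [0,0,-0.045],"turn": [0,0.02,0],"jaw": -1}
  ]
}}

```text
t: 17.45
tcp_pos: [0.4573, -0.0874, 0.3056]
tcp_rot: [[0.002, 0.531, 0.847], [-0.001, 0.847, -0.531], [-1.0, -0.0, 0.002]]
contact_force: [-0.6, 0.2, 18.6]
gripper_width: 0.233
```

Request:
{"op": "servo_tool", "data": {
  "steps": [
    {"delta_pos": [0,0,-0.06],"turn": [0,0.02,0],"jaw": -1}
  ]
}}

```text
t: 17.55
tcp_pos: [0.4579, -0.0876, 0.3055]
tcp_rot: [[0.005, 0.531, 0.847], [-0.002, 0.847, -0.531], [-1.0, 0.001, 0.005]]
contact_force: [-1.6, 1.0, 23.3]
gripper_width: 0.236
```

Request:
{"op": "servo_tool", "data": {
  "steps": [
    {"delta_pos": [0,0,-0.065],"turn": [0,0.02,0],"jaw": -1}
  ]
}}

```text
t: 17.65
tcp_pos: [0.4585, -0.0877, 0.3055]
tcp_rot: [[0.008, 0.531, 0.847], [-0.004, 0.847, -0.531], [-1.0, 0.001, 0.009]]
contact_force: [-0.8, -0.1, 22.4]
gripper_width: 0.236
```

Request:
{"op": "servo_tool", "data": {
  "steps": [
    {"delta_pos": [-0.04,0,0.1],"turn": [0.03,0.06,0],"jaw": -1},
    {"delta_pos": [0,0,0.6],"turn": [0,0,0],"jaw": -1},
    {"delta_pos": [0,0,0],"turn": [0,0,0],"jaw": -1}
  ]
}}

```text
t: 17.95
tcp_pos: [0.4559, -0.0876, 0.3424]
tcp_rot: [[0.0, 0.531, 0.847], [0.001, 0.847, -0.531], [-1.0, 0.001, 0.0]]
contact_force: [-0.7, 0.0, -1.8]
gripper_width: 0.233
```

```bash
python3 st.py; python3 - <<'E'
from fit import *
c=cam('scene'); cv2.imwrite('pics/scene7.png',c['img'])
u=proj(c,[.453,-.091,.18]).astype(int); x,y=u-[20,20]
a=cv2.imread('pics/scene6.png');ims=[np.clip(i[y:y+40,x:x+40].astype(float)*1.5,0,255).astype('uint8') for i in(a,c['img'])]
cv2.imwrite('pics/g7.png',np.hstack([cv2.resize(i,(400,400),interpolation=0) for i in ims]))
# subpixel vertical shift between before/after of tip strip, and barrel
for nm,(r0,r1) in dict(blade=(156,170),barrel=(174,186)).items():
    A=a[r0:r1,282:297].astype(np.float32); best=[]
    for s in np.arange(-1,3,.1):
        M=np.float32([[1,0,0],[0,1,-s]]); B=cv2.warpAffine(c['img'].astype(np.float32),M,(640,400))[r0:r1,282:297]
        best.append((np.abs(A-B).mean(),round(s,1)))
    print(nm,sorted(best)[:3])
E
```

```text
17.95 [ 0.4559 -0.0876  0.3424] zyaw -32.06 xax [ 0.0004  0.0006 -1.    ] F [-0.7153  0.0437 -1.7741] T [ 0.049  -0.0327  0.0281] w 0.2334 q [-10.9  -3.3  12.7 106.1   0.  111.2]
blade [(np.float32(6.867014), np.float64(0.1)), (np.float32(6.8777776), np.float64(-0.0)), (np.float32(7.046726), np.float64(0.2))]
barrel [(np.float32(6.274884), np.float64(-0.3)), (np.float32(6.302604), np.float64(-0.4)), (np.float32(6.3292823), np.float64(-0.2))]
```

View pics/g7.png

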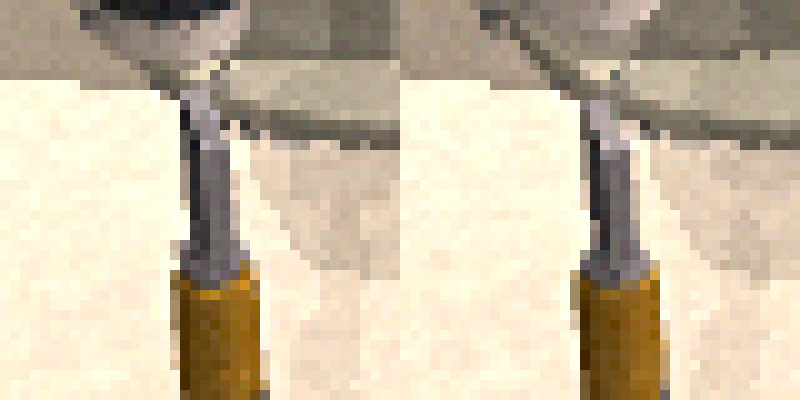

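Request:
{"op": "servo_tool", "data": {
  "steps": [
    {"delta_pos": [-0.05,0.5,0],"turn": [0,0,0],"jaw": -1},
    {"delta_pos": [-0.05,0.85,0],"turn": [0,0,0],"jaw": -1},
    {"delta_pos": [-0.05,0.9,0],"turn": [0,0,0],"jaw": -1},
    {"delta_pos": [-0.05,0.9,-0.2],"turn": [0,0,0],"jaw": -1},
    {"delta_pos": [-0.05,0.9,-0.4],"turn": [0,0,0],"jaw": -1},
    {"delta_pos": [-0.05,0.9,-0.5],"turn": [0,0,0],"jaw": -1},
    {"delta_pos": [-0.05,0.9,-0.6],"turn": [0,0,0],"jaw": -1},
    {"delta_pos": [-0.05,0.5,-0.6],"turn": [0,0,0],"jaw": -1},
    {"delta_pos": [0,0.1,0],"turn": [0,0,0],"jaw": -1},
    {"delta_pos": [0,0,0],"turn": [0,0,0],"jaw": -1}
  ]
}}

```text
t: 19.0
tcp_pos: [0.4313, 0.2358, 0.2134]
tcp_rot: [[-0.017, 0.533, 0.846], [-0.004, 0.846, -0.533], [-1.0, -0.013, -0.012]]
contact_force: [-1.2, -0.2, -2.5]
gripper_width: 0.232
```

```bash
python3 st.py
```

```text
19.0 [0.4313 0.2358 0.2134] zyaw -32.24 xax [-0.0172 -0.0043 -0.9998] F [-1.1594 -0.1948 -2.4765] T [-0.0206 -0.0157 -0.0275] w 0.2324 q [ 28.5  -2.6  -1.2  92.4   0.3 150.8]
```

Request:
{"op": "servo_tool", "data": {
  "steps": [
    {"delta_pos": [0.06,-0.04,-0.1],"turn": [0.06,-0.17,0],"jaw": -1},
    {"delta_pos": [0,0,0],"turn": [0,0,0],"jaw": -1}
  ]
}}

```text
t: 19.2
tcp_pos: [0.4346, 0.2325, 0.2086]
tcp_rot: [[0.006, 0.534, 0.846], [0.003, 0.846, -0.534], [-1.0, 0.006, 0.004]]
contact_force: [0.1, 1.0, -2.0]
gripper_width: 0.232
```

Request:
{"op": "servo_tool", "data": {
  "steps": [
    {"delta_pos": [0,0,-0.3],"turn": [0,0,0],"jaw": -1},
    {"delta_pos": [0,0,0],"turn": [0,0,0],"jaw": -1}
  ]
}}

```text
t: 19.4
tcp_pos: [0.4354, 0.2308, 0.1954]
tcp_rot: [[0.008, 0.536, 0.844], [0.004, 0.844, -0.536], [-1.0, 0.007, 0.004]]
contact_force: [-0.1, 0.7, -3.0]
gripper_width: 0.233
```

```bash
python3 st.py
```

```text
19.4 [0.4354 0.2308 0.1954] zyaw -32.41 xax [ 0.0077  0.0039 -1.    ] F [-0.0963  0.7353 -2.983 ] T [0.0525 0.0386 0.0021] w 0.2334 q [ 27.9  -4.1  -4.6  89.   -0.  150.4]
```

Request:
{"op": "servo_tool", "data": {
  "steps": [
    {"delta_pos": [-0.025,0.05,-0.2],"turn": [0,0,0],"jaw": -1},
    {"delta_pos": [0,0,-0.2],"turn": [0,0,0],"jaw": -1},
    {"delta_pos": [0,0,0],"turn": [0,0,0],"jaw": -1}
  ]
}}

```text
t: 19.7
tcp_pos: [0.4351, 0.2325, 0.1764]
tcp_rot: [[0.01, 0.538, 0.843], [0.005, 0.843, -0.538], [-1.0, 0.009, 0.005]]
contact_force: [0.7, 0.3, -2.5]
gripper_width: 0.234
```

```bash
python3 st.py
```

```text
19.7 [0.4351 0.2325 0.1764] zyaw -32.55 xax [ 0.0096  0.0049 -0.9999] F [ 0.7032  0.3446 -2.5316] T [-0.0167  0.0628  0.0189] w 0.2342 q [ 28.1  -4.2  -6.8  86.8  -0.  150.7]
```

Request:
{"op": "servo_tool", "data": {
  "steps": [
    {"delta_pos": [-0.02,0.03,-0.2],"turn": [0,0.02,0],"jaw": -1},
    {"delta_pos": [0,0,-0.2],"turn": [0,0,0],"jaw": -1},
    {"delta_pos": [0,0,0],"turn": [0,0,0],"jaw": -1}
  ]
}}

```text
t: 20.0
tcp_pos: [0.434, 0.2342, 0.1549]
tcp_rot: [[0.007, 0.538, 0.843], [0.005, 0.843, -0.538], [-1.0, 0.008, 0.003]]
contact_force: [-0.3, 0.2, -2.5]
gripper_width: 0.232
```

Request:
{"op": "servo_tool", "data": {
  "steps": [
    {"delta_pos": [-0.01,0.02,-0.2],"turn": [0,0,0],"jaw": -1},
    {"delta_pos": [0,0,-0.1],"turn": [0,0,0],"jaw": -1},
    {"delta_pos": [0,0,0],"turn": [0,0,0],"jaw": -1}
  ]
}}

```text
t: 20.3
tcp_pos: [0.4333, 0.2353, 0.1383]
tcp_rot: [[0.006, 0.538, 0.843], [0.005, 0.843, -0.538], [-1.0, 0.007, 0.003]]
contact_force: [0.0, -0.3, -2.5]
gripper_width: 0.233
```

```bash
python3 st.py
```

```text
20.3 [0.4333 0.2353 0.1383] zyaw -32.53 xax [ 0.0062  0.0047 -1.    ] F [ 0.0173 -0.2692 -2.5403] T [ 0.0151  0.0281 -0.0015] w 0.2326 q [ 28.5  -4.  -10.8  82.8   0.1 151. ]
```

Inside the bore without contact. Recentre and go down to the flange contact.

Request:
{"op": "servo_tool", "data": {
  "steps": [
    {"delta_pos": [0.02,-0.035,-0.15],"turn": [0,0,0],"jaw": -1},
    {"delta_pos": [0,0,-0.1],"turn": [0,0,0],"jaw": -1},
    {"delta_pos": [0,0,-0.05],"turn": [0,0,0],"jaw": -1}
  ]
}}

```text
t: 20.6
tcp_pos: [0.4346, 0.2335, 0.1226]
tcp_rot: [[0.007, 0.538, 0.843], [0.005, 0.843, -0.538], [-1.0, 0.008, 0.003]]
contact_force: [0.3, -0.4, -2.1]
gripper_width: 0.234
```

Request:
{"op": "servo_tool", "data": {
  "steps": [
    {"delta_pos": [0,0,-0.04],"turn": [0,0,0],"jaw": -1},
    {"delta_pos": [0,0,-0.03],"turn": [0,0,0],"jaw": -1}
  ]
}}

```text
t: 20.8
tcp_pos: [0.4346, 0.2334, 0.1186]
tcp_rot: [[0.007, 0.538, 0.843], [0.005, 0.843, -0.538], [-1.0, 0.008, 0.003]]
contact_force: [0.7, -0.1, -2.3]
gripper_width: 0.228
```

Request:
{"op": "servo_tool", "data": {
  "steps": [
    {"delta_pos": [0,0,-0.02],"turn": [0,0,0],"jaw": -1},
    {"delta_pos": [0,0,-0.02],"turn": [0,0,0],"jaw": -1}
  ]
}}

```text
t: 21.0
tcp_pos: [0.4346, 0.2335, 0.1179]
tcp_rot: [[0.008, 0.538, 0.843], [0.006, 0.843, -0.538], [-1.0, 0.009, 0.003]]
contact_force: [-4.5, -2.5, 11.0]
gripper_width: 0.236
```

```bash
python3 st.py
```

```text
21.0 [0.4346 0.2335 0.1179] zyaw -32.53 xax [ 0.0077  0.0056 -1.    ] F [-4.5495 -2.5063 10.9626] T [-0.5403  1.0612 -0.0477] w 0.2358 q [ 28.2  -3.9 -13.   80.4   0.1 150.7]
```

Request:
{"op": "servo_tool", "data": {
  "steps": [
    {"delta_pos": [0,0,0.02],"turn": [0,0,0],"jaw": 0.6},
    {"delta_pos": [0,0,0],"turn": [0,0,0],"jaw": 0.6},
    {"delta_pos": [0,0,0],"turn": [0,0,0],"jaw": 0.6},
    {"delta_pos": [0,0,0],"turn": [0,0,0],"jaw": 0.6},
    {"delta_pos": [0,0,0.3],"turn": [0,0,0],"jaw": 0.6},
    {"delta_pos": [0,0,0.6],"turn": [0,0,0],"jaw": 0.6},
    {"delta_pos": [0,0,0.8],"turn": [0,0,0],"jaw": 0.6},
    {"delta_pos": [0,0,0.8],"turn": [0,0,0],"jaw": 0.6},
    {"delta_pos": [0,-0.3,0.6],"turn": [0,0,0],"jaw": 0.6}
  ]
}}

```text
t: 21.9
tcp_pos: [0.4326, 0.2181, 0.2796]
tcp_rot: [[0.004, 0.537, 0.844], [0.004, 0.844, -0.537], [-1.0, 0.006, 0.002]]
contact_force: [0.9, -0.2, 0.2]
gripper_width: 0.799
```

```bash
python3 st.py; python3 - <<'E'
from fit import *
for n in('top','scene'):
    c=cam(n); cv2.imwrite(f'pics/{n}8.png',c['img'])
    for d in nets.trace(n,'mallet_handle')[:1]: print(n,d['p'],fit([(c,d['region'])],mallet,[.431,.231]))
E
```

```text
21.9 [0.4326 0.2181 0.2796] zyaw -32.45 xax [ 0.0044  0.004  -1.    ] F [ 0.886  -0.1622  0.2211] T [-0.0364 -0.014   0.0069] w 0.7986 q [ 26.7  -3.4   5.5  98.5   0.1 149.2]
top 0.78 (array([0.4315, 0.2315]), np.float64(0.053))
scene 0.87 (array([0.4331, 0.2288]), np.float64(0.213))
```

Request:
{"op": "servo_tool", "data": {
  "grip_force": 60,
  "steps": [
    {"delta_pos": [0.05,-0.85,0],"turn": [0.02,0.03,-0.9],"jaw": 0},
    {"delta_pos": [0.05,-0.9,0],"turn": [0,0,-0.9],"jaw": 0},
    {"delta_pos": [0.07,-0.9,0],"turn": [0,0,-0.9],"jaw": 0},
    {"delta_pos": [0.07,-0.9,0],"turn": [0,0,-0.9],"jaw": 0},
    {"delta_pos": [0.07,-0.9,0],"turn": [0,0,-0.9],"jaw": 0},
    {"delta_pos": [0.07,-0.9,0],"turn": [0,0,-0.9],"jaw": 0},
    {"delta_pos": [0.07,-0.7,0],"turn": [0,0,-0.8],"jaw": 0},
    {"delta_pos": [0,0,0],"turn": [0,0,0],"jaw": 0}
  ]
}}

```text
t: 22.9
tcp_pos: [0.4516, -0.0932, 0.2681]
tcp_rot: [[-0.008, 0.994, 0.107], [0.008, 0.107, -0.994], [-1.0, -0.007, -0.009]]
contact_force: [-0.8, 0.4, -0.9]
gripper_width: 0.505
```

```bash
python3 st.py
```

```text
22.9 [ 0.4516 -0.0932  0.2681] zyaw -83.85 xax [-0.0079  0.0083 -0.9999] F [-0.7565  0.4188 -0.8948] T [ 0.0003 -0.0127 -0.0182] w 0.5052 q [-11.9  -6.    1.7  98.3   0.4 162. ]
```

Request:
{"op": "servo_tool", "data": {
  "steps": [
    {"delta_pos": [0.05,0.03,-0.4],"turn": [-0.06,-0.055,0.24],"jaw": 0},
    {"delta_pos": [0,0,-0.4],"turn": [0,0,0],"jaw": 0},
    {"delta_pos": [0,0,0],"turn": [0,0,0],"jaw": 0}
  ]
}}

```text
t: 23.2
tcp_pos: [0.4533, -0.0917, 0.2243]
tcp_rot: [[-0.005, 0.99, 0.141], [0.001, 0.141, -0.99], [-1.0, -0.004, -0.002]]
contact_force: [0.5, -1.4, 0.8]
gripper_width: 0.498
```

```bash
python3 st.py
```

```text
23.2 [ 0.4533 -0.0917  0.2243] zyaw -81.91 xax [-0.0045  0.001  -1.    ] F [ 0.5192 -1.369   0.7847] T [-0.0141  0.0231  0.054 ] w 0.4985 q [-11.4  -7.1  -4.2  93.2   0.  160.5]
```

Request:
{"op": "servo_tool", "data": {
  "steps": [
    {"delta_pos": [0.02,0,-0.4],"turn": [-0.01,-0.03,0],"jaw": 0},
    {"delta_pos": [0,0,-0.27],"turn": [0,0,0],"jaw": 0},
    {"delta_pos": [0,0,0],"turn": [0,0,0],"jaw": 0}
  ]
}}

```text
t: 23.5
tcp_pos: [0.4539, -0.0899, 0.19]
tcp_rot: [[-0.002, 0.99, 0.144], [0.0, 0.144, -0.99], [-1.0, -0.002, -0.001]]
contact_force: [0.3, -0.6, 0.6]
gripper_width: 0.497
```

Request:
{"op": "servo_tool", "data": {
  "steps": [
    {"delta_pos": [0,0,0],"turn": [0,0,0],"jaw": -1},
    {"delta_pos": [0,0,0],"turn": [0,0,0],"jaw": -1},
    {"delta_pos": [0,0,0],"turn": [0,0,0],"jaw": -1},
    {"delta_pos": [0,0,0],"turn": [0,0,0],"jaw": -1}
  ]
}}

```text
t: 23.9
tcp_pos: [0.4545, -0.0896, 0.1925]
tcp_rot: [[0.0, 0.989, 0.145], [-0.0, 0.145, -0.989], [-1.0, -0.0, 0.0]]
contact_force: [0.2, 0.2, -2.6]
gripper_width: 0.082
```

```bash
python3 st.py
```

```text
23.9 [ 0.4545 -0.0896  0.1925] zyaw -81.65 xax [ 0.     -0.0004 -1.    ] F [ 0.2154  0.1828 -2.5873] T [-0.1385  0.0905  0.0104] w 0.0822 q [-11.1  -7.7  -8.2  89.5  -0.  160.5]
```

Request:
{"op": "servo_tool", "data": {
  "steps": [
    {"delta_pos": [0,0,0.2],"turn": [0,0,0],"jaw": -1},
    {"delta_pos": [0,0,0.4],"turn": [0,0,0],"jaw": -1},
    {"delta_pos": [0,0,0.5],"turn": [0,0,0],"jaw": -1},
    {"delta_pos": [0,0,0.5],"turn": [0,0,0],"jaw": -1},
    {"delta_pos": [0,0,0.4],"turn": [0,0,0],"jaw": -1},
    {"delta_pos": [0,0,0],"turn": [0,0,0],"jaw": -1},
    {"delta_pos": [0,0,0],"turn": [0,0,0],"jaw": -1}
  ]
}}

```text
t: 24.6
tcp_pos: [0.454, -0.0896, 0.2992]
tcp_rot: [[0.001, 0.989, 0.145], [-0.0, 0.145, -0.989], [-1.0, 0.001, 0.0]]
contact_force: [0.5, 0.2, -2.3]
gripper_width: 0.085
```

```bash
python3 st.py; python3 - <<'E'
from fit import *
c=cam('scene'); cv2.imwrite('pics/scene9.png',c['img'])
u=proj(c,[.454,-.09,.2]).astype(int); x,y=u-[30,40]
i=np.clip(c['img'][y:y+80,x:x+60].astype(float)*1.5,0,255).astype('uint8')
cv2.imwrite('pics/g9.png',cv2.resize(i,(420,560),interpolation=0))
E
```

```text
24.6 [ 0.454  -0.0896  0.2992] zyaw -81.68 xax [ 0.0013 -0.0001 -1.    ] F [ 0.5179  0.1945 -2.2665] T [-0.0577 -0.0037 -0.0046] w 0.0845 q [-11.2  -5.4   5.8 101.1   0.  160.5]
```

View pics/g9.png

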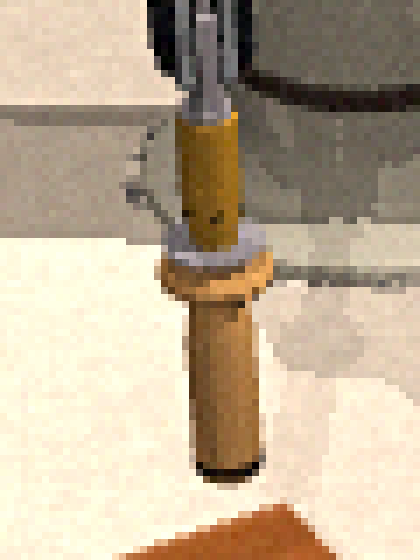

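Request:
{"op": "servo_tool", "data": {
  "steps": [
    {"delta_pos": [0.3,0.4,0],"turn": [0,0,0.4],"jaw": -1},
    {"delta_pos": [0.5,0.63,0],"turn": [0,0,0.5],"jaw": -1},
    {"delta_pos": [0.55,0.7,0],"turn": [0,0,0.5],"jaw": -1},
    {"delta_pos": [0.55,0.7,0],"turn": [0,0,0.5],"jaw": -1},
    {"delta_pos": [0.55,0.7,0],"turn": [0,0,0.5],"jaw": -1},
    {"delta_pos": [0.55,0.7,0],"turn": [0,0,0.5],"jaw": -1},
    {"delta_pos": [0.5,0.63,0],"turn": [0,0,0.2],"jaw": -1},
    {"delta_pos": [0.3,0.4,0],"turn": [0,0,0],"jaw": -1},
    {"delta_pos": [0.05,0.05,0],"turn": [0,0,0],"jaw": -1},
    {"delta_pos": [0,0,0],"turn": [0,0,0],"jaw": -1}
  ]
}}

```text
t: 25.65
tcp_pos: [0.6494, 0.1667, 0.2841]
tcp_rot: [[-0.015, 0.829, 0.559], [-0.004, 0.559, -0.829], [-1.0, -0.015, -0.005]]
contact_force: [-0.8, 0.4, -2.1]
gripper_width: 0.082
```

```bash
python3 st.py
```

```text
25.65 [0.6494 0.1667 0.2841] zyaw -55.99 xax [-0.0152 -0.0041 -0.9999] F [-0.8475  0.398  -2.1347] T [-0.0112 -0.0297 -0.032 ] w 0.0821 q [ 14.4  25.7  39.8 105.   -0.  160.4]
```

Request:
{"op": "servo_tool", "data": {
  "steps": [
    {"delta_pos": [-0.02,-0.16,0],"turn": [0.03,-0.11,0],"jaw": -1},
    {"delta_pos": [0,0,0],"turn": [0,0,0],"jaw": -1},
    {"delta_pos": [0,0,0],"turn": [0,0,0],"jaw": -1}
  ]
}}

```text
t: 25.95
tcp_pos: [0.647, 0.1566, 0.2824]
tcp_rot: [[-0.003, 0.83, 0.558], [-0.001, 0.558, -0.83], [-1.0, -0.003, -0.001]]
contact_force: [0.9, 0.7, -3.0]
gripper_width: 0.082
```

```bash
python3 st.py; python3 - <<'E'
from fit import *
p=np.array(telemetry.sense()['tcp_pos']); z=p[2]-.002-.026-.15
full=lambda q:iron(q,z)+[cyl(q[0],q[1],z,z+.06,.013)]
for n in('scene','top'):
    c=cam(n); cv2.imwrite(f'pics/{n}10.png',c['img'])
    for d in nets.trace(n,'socket_mouth')[:1]: print(n,d['p'],d['pixel'],fit([(c,d['region'])],full,[p[0],p[1]]))
    for d in nets.trace(n,'cup')[:1]: print(n,'cup',d['p'],d['pixel'],fit([(c,d['region'])],lambda p:[cyl(p[0],p[1],0,.008,.045),cyl(p[0],p[1],0,.07,.0225)],[.647,.158]))
E
```

```text
25.95 [0.647  0.1566 0.2824] zyaw -56.08 xax [-0.0032 -0.001  -1.    ] F [ 0.8799  0.6832 -2.9779] T [ 0.033  -0.0103  0.0178] w 0.0821 q [ 13.6  23.9  37.1 103.4  -0.  159.7]
scene 0.63 [398.2, 202.2] (array([0.6451, 0.1548]), np.float64(0.137))
scene cup 0.65 [397.9, 255.9] (array([0.6467, 0.1576]), np.float64(0.042))
top 0.52 [242.6, 163.3] (array([0.6467, 0.1559]), np.float64(0.653))
top cup 0.78 [254.5, 176.0] (array([0.6466, 0.1588]), np.float64(0.431))
```

Request:
{"op": "servo_tool", "data": {
  "steps": [
    {"delta_pos": [0.03,0.05,-0.2],"turn": [0,-0.02,0],"jaw": -1},
    {"delta_pos": [0,0,-0.2],"turn": [0,0,0],"jaw": -1},
    {"delta_pos": [0,0,-0.2],"turn": [0,0,0],"jaw": -1},
    {"delta_pos": [0,0,0],"turn": [0,0,0],"jaw": -1}
  ]
}}

```text
t: 26.65
tcp_pos: [0.6491, 0.1605, 0.2488]
tcp_rot: [[-0.0, 0.829, 0.559], [-0.001, 0.559, -0.829], [-1.0, -0.001, 0.001]]
contact_force: [0.3, -0.5, -2.2]
gripper_width: 0.081
```

```bash
python3 st.py
```

```text
26.65 [0.6491 0.1605 0.2488] zyaw -56.0 xax [-0.0004 -0.001  -1.    ] F [ 0.2773 -0.5036 -2.2152] T [ 0.0373  0.0206 -0.024 ] w 0.0809 q [ 13.9  22.7  31.7  99.   -0.  159.9]
```

Request:
{"op": "servo_tool", "data": {
  "steps": [
    {"delta_pos": [-0.01,-0.04,-0.12],"turn": [0,0,0],"jaw": -1},
    {"delta_pos": [0,0,-0.12],"turn": [0,0,0],"jaw": -1},
    {"delta_pos": [0,0,0],"turn": [0,0,0],"jaw": -1}
  ]
}}

```text
t: 26.95
tcp_pos: [0.6483, 0.1584, 0.2352]
tcp_rot: [[-0.001, 0.829, 0.559], [-0.001, 0.559, -0.829], [-1.0, -0.002, 0.0]]
contact_force: [-0.1, -0.5, -2.5]
gripper_width: 0.081
```

Request:
{"op": "servo_tool", "data": {
  "steps": [
    {"delta_pos": [0,0,-0.2],"turn": [0,0,0],"jaw": -1},
    {"delta_pos": [0,0,-0.2],"turn": [0,0,0],"jaw": -1},
    {"delta_pos": [0,0,0],"turn": [0,0,0],"jaw": -1}
  ]
}}

```text
t: 27.25
tcp_pos: [0.6484, 0.1583, 0.2137]
tcp_rot: [[-0.001, 0.829, 0.559], [-0.001, 0.559, -0.829], [-1.0, -0.001, 0.0]]
contact_force: [0.2, -0.5, -3.3]
gripper_width: 0.084
```

```bash
python3 st.py
```

```text
27.25 [0.6484 0.1583 0.2137] zyaw -55.99 xax [-0.0008 -0.0011 -1.    ] F [ 0.1961 -0.4846 -3.2852] T [0.012  0.0116 0.0061] w 0.0844 q [ 13.7  21.5  26.1  94.7  -0.1 159.7]
```

Inside the cup, no contact. Down to the floor.

Request:
{"op": "servo_tool", "data": {
  "steps": [
    {"delta_pos": [0,0,-0.15],"turn": [0,0,0],"jaw": -1},
    {"delta_pos": [0,0,-0.12],"turn": [0,0,0],"jaw": -1},
    {"delta_pos": [0,0,-0.05],"turn": [0,0,0],"jaw": -1}
  ]
}}

```text
t: 27.55
tcp_pos: [0.6484, 0.1584, 0.1966]
tcp_rot: [[-0.0, 0.829, 0.559], [-0.001, 0.559, -0.829], [-1.0, -0.001, 0.001]]
contact_force: [0.8, -0.4, -2.1]
gripper_width: 0.082
```

Request:
{"op": "servo_tool", "data": {
  "steps": [
    {"delta_pos": [0,0,-0.04],"turn": [0,0,0],"jaw": -1},
    {"delta_pos": [0,0,-0.03],"turn": [0,0,0],"jaw": -1}
  ]
}}

```text
t: 27.75
tcp_pos: [0.6484, 0.1584, 0.1926]
tcp_rot: [[-0.001, 0.829, 0.559], [-0.001, 0.559, -0.829], [-1.0, -0.001, 0.001]]
contact_force: [-0.1, 0.1, -2.3]
gripper_width: 0.081
```

Request:
{"op": "servo_tool", "data": {
  "steps": [
    {"delta_pos": [0,0,-0.02],"turn": [0,0,0],"jaw": -1},
    {"delta_pos": [0,0,-0.02],"turn": [0,0,0],"jaw": -1}
  ]
}}

```text
t: 27.95
tcp_pos: [0.6488, 0.1584, 0.1919]
tcp_rot: [[0.002, 0.829, 0.559], [-0.001, 0.559, -0.829], [-1.0, 0.001, 0.001]]
contact_force: [-0.9, -0.5, 6.3]
gripper_width: 0.079
```

Request:
{"op": "servo_tool", "data": {
  "steps": [
    {"delta_pos": [0,0,0.015],"turn": [0,0,0],"jaw": -1},
    {"delta_pos": [0,0,0],"turn": [0,0,0],"jaw": -0.4},
    {"delta_pos": [0,0,0],"turn": [0,0,0],"jaw": -0.3},
    {"delta_pos": [0,0,0],"turn": [0,0,0],"jaw": 0},
    {"delta_pos": [0,0,0.1],"turn": [0,0,0],"jaw": 0},
    {"delta_pos": [0,0,0.4],"turn": [0,0,0],"jaw": 0},
    {"delta_pos": [0,0,0.7],"turn": [0,0,0],"jaw": 0},
    {"delta_pos": [-0.2,-0.2,0.7],"turn": [0,0,0],"jaw": 0},
    {"delta_pos": [-0.8,-0.5,0.2],"turn": [0,0,0],"jaw": 0},
    {"delta_pos": [-0.8,-0.5,0],"turn": [0,0,0],"jaw": 0},
    {"delta_pos": [-0.8,-0.5,0],"turn": [0,0,0],"jaw": 0},
    {"delta_pos": [0,0,0],"turn": [0,0,0],"jaw": 0}
  ]
}}

```text
t: 29.15
tcp_pos: [0.5158, 0.0719, 0.3011]
tcp_rot: [[0.001, 0.828, 0.561], [-0.001, 0.561, -0.828], [-1.0, 0.0, 0.002]]
contact_force: [0.6, 0.1, 1.1]
gripper_width: 0.5
```

```bash
python3 st.py; python3 - <<'E'
from fit import *
p=[.6475,.158]
full=lambda q:iron(q,.012)
m=[]
for n in('scene','top'):
    c=cam(n); cv2.imwrite(f'pics/{n}11.png',c['img'])
    for d in nets.trace(n,'socket_mouth')[:1]: print(n,d['p'],d['pixel'],fit([(c,d['region'])],full,p))
    for d in nets.trace(n,'mallet_handle')[:1]: print(n,'mallet',d['p'],fit([(c,d['region'])],mallet,[.431,.231]))
    print('rim',proj(c,[.6475,.158,.162]),'blade top',proj(c,[.6475,.158,.207]))
    i=np.clip(c['img'].astype(float)*1.5,0,255).astype('uint8')
    u=proj(c,[.54,.19,.1]).astype(int); x,y=u-[50,50]; x=min(x,540);print(x,y)
    m.append(cv2.resize(i[y:y+100,x:x+100],(400,400),interpolation=0))
cv2.imwrite('pics/g11.png',np.hstack(m))
E
```

```text
29.15 [0.5158 0.0719 0.3011] zyaw -55.9 xax [ 0.0013 -0.0013 -1.    ] F [0.6144 0.067  1.101 ] T [ 0.0147 -0.0355  0.0579] w 0.5001 q [  8.    2.5  13.8 101.2  -0.1 153.9]
scene 0.93 [398.2, 229.7] (array([0.6488, 0.156 ]), np.float64(0.197))
scene mallet 0.64 (array([0.4321, 0.229 ]), np.float64(0.351))
rim [400.84601238 209.39031202] blade top [402.49358475 193.38479308]
350 153
rim [237.98359963 164.31323954] blade top [234.69752723 159.24209254]
177 162
```

View pics/g11.png

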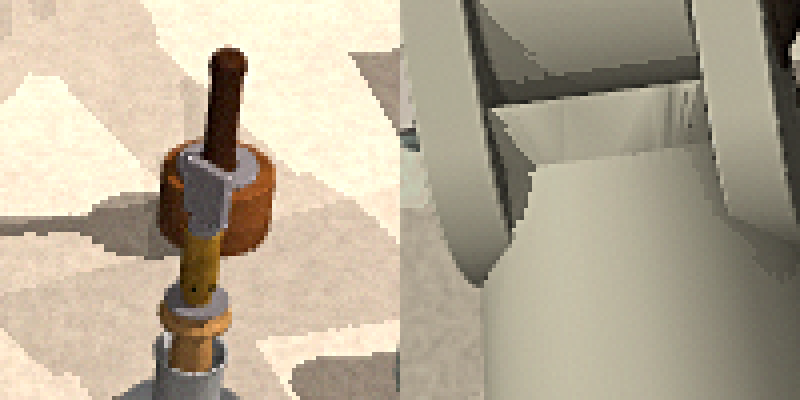

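```bash
python3 -c "
from cell import arm; print(arm.close_job())"
```

```text
the job is handed in; nothing more can be done
None
```

The broad tip is fitted and home, the mallet is back in its rest, and the iron stands released in the docking cup. I handed the job in at about 29 s of the 72 s allowed, and the interface gave no verdict.

- **Setting the tip:** it stuck in the socket at about 3 N, with the blade's centre roughly 30 mm above the rim, and I let go of it there.
- **Driving it home:** five separate taps drove it about 3.3 mm deeper, from roughly 8 N up to 26 N. The last tap, at about 25 N, moved it no more than 0.3 mm, which I took as the collar sitting on the rim. I never measured the collar gap directly; by my estimate the blade centre ended at about 27.0 mm, close to the 27.5 mm limit.
- **Mallet:** after release, the top camera put it within about 1 mm of where it started. The scene camera agreed at that time; its later fit was poorer because the iron blocked part of the view, though the final picture shows the mallet upright in its rest.
- **Iron:** it hung straight from the tip about 107 mm up, gripped only by the blade. It touched the cup floor at the expected height, and the final scene picture shows it standing upright in the cup.

- **Scene versus top camera:** their x readings differed by 2–7 mm, so I aligned parts relative to each other and by feel.
- **First grasp redone:** the arm drifted while the fingers closed, so I opened and regripped the tip in its rack hole.
- **Final check:** only the scene camera could see it, because the arm blocked the top view. I did not re-measure the spare tips and the other tools at the end.

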